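Fit the reference rings and hold the sensor probe in the guide tube

ROBOT

A 6-joint arm with a two-finger parallel gripper is mounted at the origin on a cart in front of the work surface, level with it; the furniture and walls round the work are solid. World frame = base frame: x ahead of the robot, y to its left, z up, the work surface at z = 0. Lengths are in m, angles in degrees, forces in N, time in s.
With the tool pointing down it reaches from about 0.325 to 0.775 m from the base axis. Payload 9.3 kg.
Tool frame: the origin (TCP) lies midway between the tips of the shut fingers; the grasp point (between the pads) lies hold_point_z behind it (hold_point_z is the distance from the TCP to the grasp point, in m); z points along the fingers, y is the direction in which the jaws open and shut (so a half turn about z gives the same grasp; the last joint's range is limited). The gripper opens to 85 mm and grips with 20 to 120 N. Pads are 22 mm wide; open, the fingers measure 114 mm over their backs; the gripper's body (76 mm by 85 mm) begins 54 mm behind the grasp point. The pads swing forward as they close: fully open they stand 13 mm farther back than shut.
Start: joints at [-85.978, 14.817, 1.232, 76.415, 0, 81.257], TCP at [0.122, -0.536, 0.198] pointing down, gripper open.
Joint ranges: [-174.27, 174.27], [-52.1, 104.24], [-59.71, 78.15], [-110.17, 111.67], [-87.03, 83.33], [-180, 180]. Speed limits (degrees/s): [127.2, 127.2, 159.86, 180, 180, 180].

INTERFACE

Orientations are given as a 3x3 rotation matrix whose columns are the frame's x, y, z axes.
In Python, from plant import read_state, camera, close_job, hold_point_z gives the robot as it stands.
- The arm moves only by the shell command python3 -m pendant 'ROWS' [FORCE]. ROWS is JSON, one flat list of numbers, 5 for each row, row after row: the shift along the tool's x, y, z in cm, then the turn about the tool's z in rad, then the gripper command: -1 is shut, 1 is fully open, values between are in proportion. A call has 1 to 12 rows; each row shifts and turns the commanded pose from where the row before left it, along the tool's axes as they then stand; what a row does not reach is not made up. A row lasts 1/12 s, in which the tool goes at most 41.7 mm and 7.16 degrees, less where a joint would pass 70% of its speed; a pose out of reach is approached as far as the arm can. A call with a gripper value outside its range is refused whole. The fingers move at their own pace and stop on an object; FORCE is the grip in N (left out, the last holds). Time passes only in rows, so rows that do not move let the fingers close. It gives the time, the measured TCP pose, the force and the opening at its end, in the units of the state.
- read_state(): the state, without advancing time (a new reading comes with each control period).
- camera(name): name is "scene" or "top"; returns a dict with "pixels" (480x640x3 uint8, red, green, blue), "camera_matrix" (3x3 intrinsics, pixels), "R" (3x3) and "t" (3): a world point X has camera coordinates R X + t. Camera axes: x right, y down, z forward; pixel columns grow to the right and rows downward; lengths in m; the calibration is good to about 2 mm. A picture is of the moment at which its call begins. There is no depth.
- close_job(): hands the job in, once; it reports no verdict.
The state is a dict: "time_s": time; "joints": joint angles; "joint_vel": joint speeds; "joint_efforts": joint torques, N m; "tcp_pos": TCP position; "eef_rot": TCP orientation; "wrist_force": force on the tool from outside, world axes, zero at the start; "moment": the same for the moment, N m; "grip_width": finger opening in m.
Only numpy, scipy, OpenCV 4.12 (cv2) and the standard library are available. Lean on these libraries where they do the work, as an engineer would, in place of code of your own. Each camera call takes 0.05 s, during which the arm holds its last target.

TASK

Set up the calibration stand: thread the wide blue ring down over the upright guide tube until it is fully home on the shoulder and let go of it, then the narrower brass ring down on top of it and let go of it too. Then take the green-handled probe out of its parking stand and lower its rod down the guide tube, never touching the tube with it, until the black band on the rod is level with the tube's mouth, and finish while still holding the probe there, upright, still and centred in the bore. Leave the beaker, flask, sample bottle and timer where they are.

Things in the scene. Friction and masses are not known exactly. Their poses are not given: they have to be found in the camera images.
- guide_stand: calibration stand, fixed to the bench: grey round foot 94 mm across and 10 mm high, an aluminium shoulder on it 48 mm across and 6 mm high, and an upright steel guide tube, 30 mm outside and 22 mm inside diameter, whose mouth is 76 mm above the bench; the bore is 66 mm deep. Origin on the tube's axis at the underside of the foot, z up
- guide_mouth (a point): centre of the guide tube's open mouth, 76 mm above the bench; z up along the bore's axis. The rod's tip belongs 34 mm below it (beside the joint between the two rings)
- ring_seat (a point): centre of the top of the shoulder, on the tube's axis 16 mm above the bench, where the underside of the blue ring comes to rest (the brass ring's rests 26 mm higher); z up
- blue_ring: wide blue reference ring, 58 mm outside, 36 mm bore, 26 mm high, about 90 g, lying flat on the bench. Origin on its axis at its underside, z up. Goes on first. Can be gripped across its outside
- brass_ring: narrower brass reference ring, 50 mm outside, 36 mm bore, 26 mm high, about 70 g, lying flat on the bench. Origin on its axis at its underside, z up. Goes on second
- park_stand: parking stand of the probe, fixed to the bench: grey round foot 76 mm across and an upright white tube 32 mm outside, 16 mm bore, its top 95 mm above the bench; the probe hangs in it by its handle. Origin on its axis at the underside, z up
- probe: sensor probe, about 60 g: a steel rod 9 mm in diameter and 80 mm long below a round green handle 26 mm in diameter and 46 mm high (a low black cap of 4 mm on top makes the whole 130 mm). A black band on the rod is centred 34 mm above the tip. At the start it hangs upright in the parking stand, handle resting on its top (tip 15 mm above the bench), so it must be lifted straight up 80 mm to come out. Origin at the rod's tip, z up along the rod
- probe_tip (a point): centre of the rod's lower end (same point as the probe's origin)
- probe_grip (a point): centre of the handle, on the probe's axis 103 mm above the tip: the place to grip it; z up along the rod
- beaker: clear glass beaker, 46 mm across, 56 mm tall, loose bystander; origin at the centre of its underside
- flask: small glass volumetric flask with a teal stopper, 41 mm across, 123 mm tall, loose bystander; origin at the centre of its underside
- sample_bottle: white sample bottle with a black cap, 42 mm across, 93 mm tall, loose bystander; origin at the centre of its underside
- timer: round white kitchen-type timer with a red dial, 62 mm across, 38 mm tall, loose bystander; origin at the centre of its underside
Mind the look-alikes: they are no part of the job. There is more than one size of the probe; the one meant has the size given above.

How it is judged:
By the outcome, as a careful person would: the job done as asked, in the order asked, and still so for the second after the job is handed in, while the arm keeps its last pose, push and grip.
It also fails if it takes over 62 s, if anything falls off the work surface, if the arm or the gripper's body presses on something with over 40 N, if the wrist force passes 120 N, or if a joint passes its speed limit or range.

## Working session

There is one attempt and no reset: what is moved stays moved. The work goes in short steps, Python scripts to look and compute and a shell command to move; the robot and the scene stay as the last step left them, time stands still between calls to the robot, and variables do not carry over. Pictures are saved under pics/ and viewed, and the job is handed in when it is done.

```bash
ls; mkdir -p pics; python3 - <<'E'
from plant import *
import cv2,json,numpy as np
s=read_state()
for k,v in s.items(): print(k,np.round(v,4).tolist())
print(hold_point_z if not callable(hold_point_z) else hold_point_z())
for n in("scene","top"):
    c=camera(n); cv2.imwrite(f"pics/{n}0.png",c["pixels"][:,:,::-1])
    print(n,np.round(c["camera_matrix"],1).tolist(),np.round(c["R"],4).tolist(),np.round(c["t"],4).tolist())
E
```

```text
pics
time_s 0.0
joints [-85.9767, 14.8525, 1.1889, 76.4175, -0.0018, 81.2573]
joint_vel [0.1221, 0.02, -0.0323, 0.0459, 0.0448, -0.0324]
joint_efforts [-0.0012, -55.564, 34.4524, 0.0138, -0.0001, 0.0]
tcp_pos [0.1215, -0.5361, 0.1971]
eef_rot [[0.9753, 0.221, -0.0001], [0.221, -0.9753, 0.0014], [0.0002, -0.0014, -1.0]]
wrist_force [-0.1712, 0.0898, -0.2018]
moment [-0.0112, 0.0209, 0.0685]
grip_width 0.0855
0.0187
scene [[538.2, 0.0, 322.2], [0.0, 538.2, 238.3], [0.0, 0.0, 1.0]] [[-0.7776, -0.6283, 0.0246], [-0.3317, 0.3766, -0.865], [0.5342, -0.6807, -0.5012]] [0.4147, 0.3235, 0.8179]
top [[472.8, 0.0, 321.2], [0.0, 472.8, 238.7], [0.0, 0.0, 1.0]] [[-0.0152, -0.9994, -0.0297], [-0.9836, 0.0203, -0.1789], [0.1795, 0.0265, -0.9834]] [-0.054, 0.6122, 1.1017]
```

View pics/scene0.png

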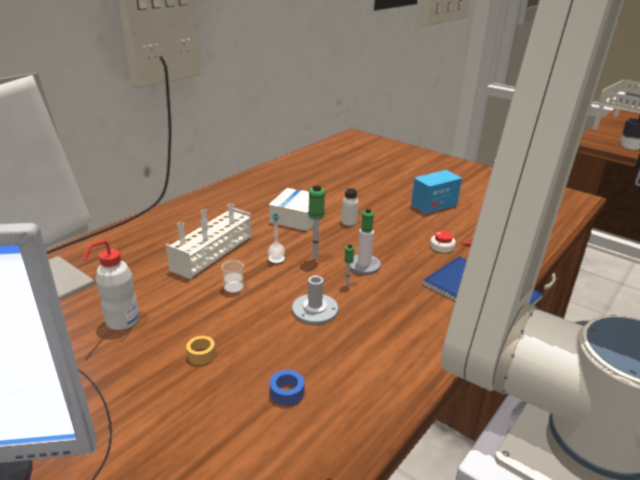

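View pics/top0.png

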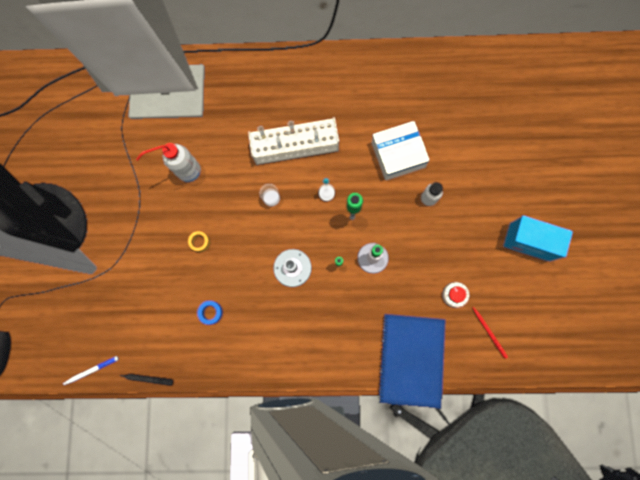

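Scene view: blue ring (287,388), brass ring (201,350), guide stand (315,300). There are three green probes: (317,225) large and free-standing, (367,240) in the white tube of a grey-footed stand, and (349,265) small. The one in the parking stand fits the description. I'll confirm that with a crop and sizes.

```bash
cat > h.py <<'E'
import numpy as np, cv2
from plant import *
def ray(c,uv):
    R=np.array(c["R"]);t=np.array(c["t"]);K=np.array(c["camera_matrix"])
    d=R.T@np.linalg.solve(K,np.array([uv[0],uv[1],1.0])); return -R.T@t,d/np.linalg.norm(d)
def plane(c,uv,z):
    o,d=ray(c,uv); return o+d*(z-o[2])/d[2]
def tri(c1,p1,c2,p2):
    o1,d1=ray(c1,p1);o2,d2=ray(c2,p2)
    A=np.stack([d1,-d2],1); k=np.linalg.lstsq(A,o2-o1,rcond=None)[0]
    a=o1+k[0]*d1;b=o2+k[1]*d2; return (a+b)/2,np.linalg.norm(a-b)
def proj(c,X):
    p=np.array(c["camera_matrix"])@(np.array(c["R"])@np.array(X)+np.array(c["t"])); return p[:2]/p[2]
def blobs(c,lo,hi,amin=15):
    hsv=cv2.cvtColor(c["pixels"],cv2.COLOR_RGB2HSV); m=cv2.inRange(hsv,lo,hi)
    n,l,st,ce=cv2.connectedComponentsWithStats(m)
    return m,[(st[i].tolist(),np.round(ce[i],1).tolist()) for i in range(1,n) if st[i][4]>amin]
def crop(c,x,y,w,h,k,fn):
    cv2.imwrite(fn,cv2.resize(c["pixels"][y:y+h,x:x+w,::-1],None,fx=k,fy=k,interpolation=cv2.INTER_CUBIC))
E
python3 - <<'E'
from h import *
cs={n:camera(n) for n in("scene","top")}
crop(cs["scene"],280,170,130,160,3.7,"pics/crop_s.png")
crop(cs["top"],180,180,220,160,3.6,"pics/crop_t.png")
for n,c in cs.items():
    for nm,lo,hi in(("green",(50,120,30),(80,255,255)),("blue",(105,170,60),(125,255,255)),("brass",(18,140,110),(32,255,255))):
        print(n,nm,blobs(c,lo,hi)[1])
E
```

```text
scene green [([310, 189, 13, 6, 48], [316.0, 191.8]), ([364, 212, 8, 5, 27], [367.4, 213.9]), ([346, 247, 7, 4, 16], [349.1, 248.8])]
scene blue [([0, 247, 17, 5, 53], [9.0, 248.7])]
scene brass [([187, 336, 27, 20, 175], [199.9, 344.9])]
top green [([347, 193, 16, 21, 202], [354.2, 203.0]), ([372, 245, 11, 12, 66], [376.5, 250.9]), ([335, 257, 8, 9, 45], [338.6, 260.9])]
top blue [([199, 302, 22, 22, 206], [209.5, 312.1]), ([381, 316, 63, 92, 4838], [412.4, 361.1]), ([99, 359, 15, 9, 36], [105.7, 363.0])]
top brass [([188, 231, 21, 21, 224], [198.0, 240.9])]
```

View pics/crop_s.png

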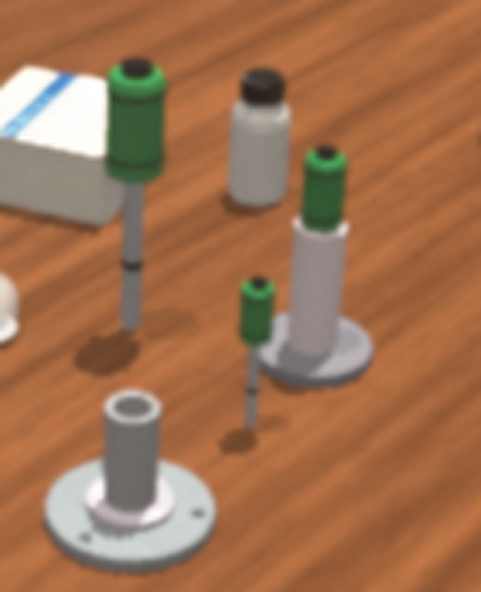

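View pics/crop_t.png

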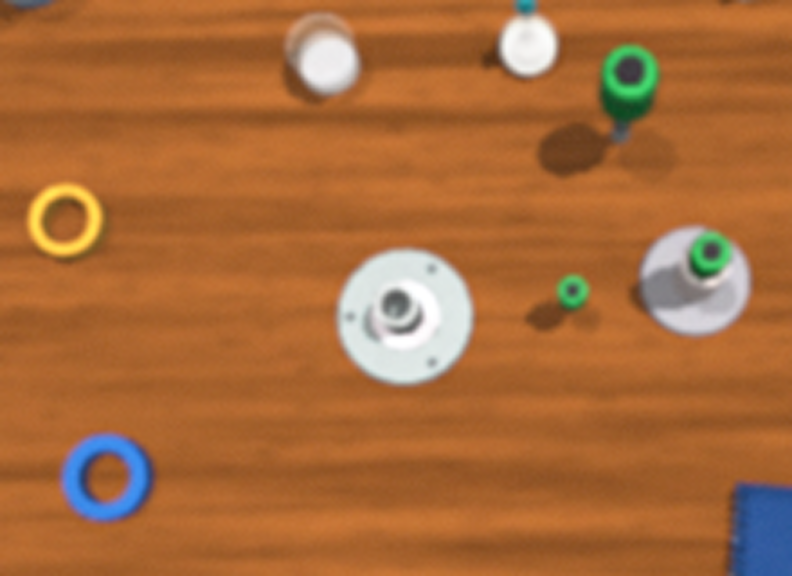

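The crop shows three probes. The one at top pixel (376,251) / scene (367,240) hangs in the white tube on the grey foot, and its handle is the right size next to that 32 mm tube. The ones at (354,203) (larger) and (339,261) (smaller) are free-standing decoys. Next I'll measure.

```bash
cat > m.py <<'E'
from h import *
c=camera("top"); s=camera("scene")
hsv=cv2.cvtColor(c["pixels"],cv2.COLOR_RGB2HSV)
def ell(mask,box,amin=20):
    x,y,w,h=box; m=np.zeros_like(mask); m[y:y+h,x:x+w]=mask[y:y+h,x:x+w]
    cn,_=cv2.findContours(m,cv2.RETR_EXTERNAL,cv2.CHAIN_APPROX_NONE)
    k=max(cn,key=cv2.contourArea); return cv2.fitEllipse(cv2.convexHull(k))
def circ(c,e,z):
    # centre and metric diameter at plane z from ellipse pts
    pts=cv2.ellipse2Poly((0,0),(1000,1000),0,0,360,10)[:-1]/1000.
    (cx,cy),(a,b),th=e; th=np.radians(th); Rm=np.array([[np.cos(th),-np.sin(th)],[np.sin(th),np.cos(th)]])
    P=np.array([plane(c,np.array([cx,cy])+Rm@(p*[(a+1)/2,(b+1)/2]),z)[:2] for p in pts])
    ctr=P.mean(0); return np.round(ctr,4).tolist(), round(2*np.linalg.norm(P-ctr,axis=1).mean(),4)
low=cv2.inRange(hsv,(0,0,60),(180,75,255))
e=ell(cv2.inRange(hsv,(0,0,0),(180,110,255)),(265,240,60,55)); print("guide foot",e,circ(c,e,.010))
e=ell(cv2.inRange(hsv,(0,0,0),(180,110,255)),(345,235,60,45)); print("park foot",e,circ(c,e,.010))
e=ell(cv2.inRange(hsv,(100,120,60),(130,255,255)),(190,290,40,45)); print("blue",e,circ(c,e,.026),circ(c,e,.013))
e=ell(cv2.inRange(hsv,(20,130,120),(35,255,255)),(180,225,40,40)); print("brass",e,circ(c,e,.026),circ(c,e,.013))
e=ell(cv2.inRange(hsv,(50,100,30),(85,255,255)),(368,238,20,25)); print("probe green top",e,circ(c,e,.141))
E
python3 m.py
python3 - <<'E'
from h import *
c=camera("top"); s=camera("scene")
crop(c,265,240,60,55,12,"pics/g_t.png")
crop(s,285,265,60,60,10,"pics/g_s.png")
crop(c,350,230,50,50,12,"pics/p_t.png")
E
```

```text
guide foot ((292.019775390625, 267.5262756347656), (38.27106475830078, 38.874603271484375), 45.24353790283203) ([0.5472, 0.0108], np.float64(0.1))
park foot ((372.4866943359375, 257.79962158203125), (30.38981056213379, 31.664594650268555), 107.73126983642578) ([0.5679, -0.1921], np.float64(0.0808))
blue ((209.39346313476562, 312.2828063964844), (22.528274536132812, 23.44624137878418), 68.30435943603516) ([0.4385, 0.213], np.float64(0.0588)) ([0.4389, 0.2165], np.float64(0.0594))
brass ((197.74801635742188, 240.58901977539062), (18.171741485595703, 19.71536636352539), 94.8508529663086) ([0.6179, 0.2475], np.float64(0.051)) ([0.6203, 0.2513], np.float64(0.0516))
probe green top ((376.72222900390625, 250.32681274414062), (9.880338668823242, 11.630534172058105), 34.95480728149414) ([0.5663, -0.1914], np.float64(0.0265))
```

View pics/g_t.png

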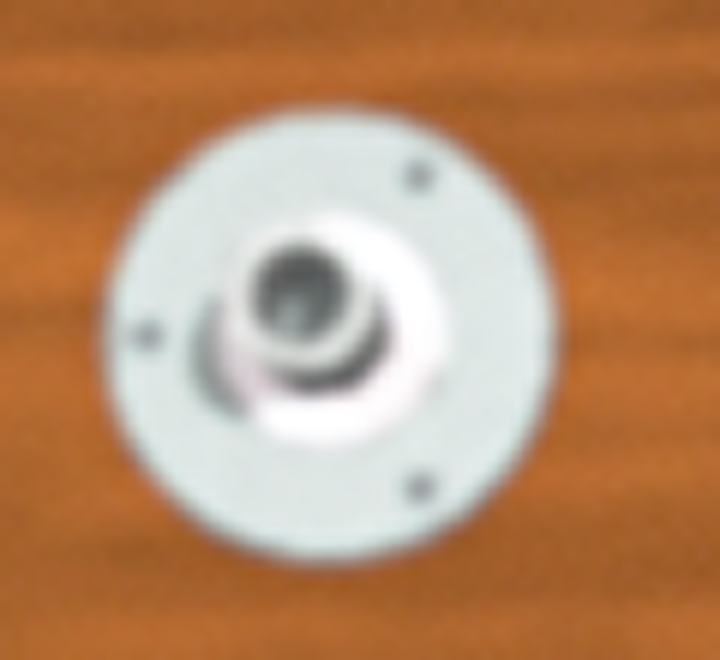

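View pics/g_s.png

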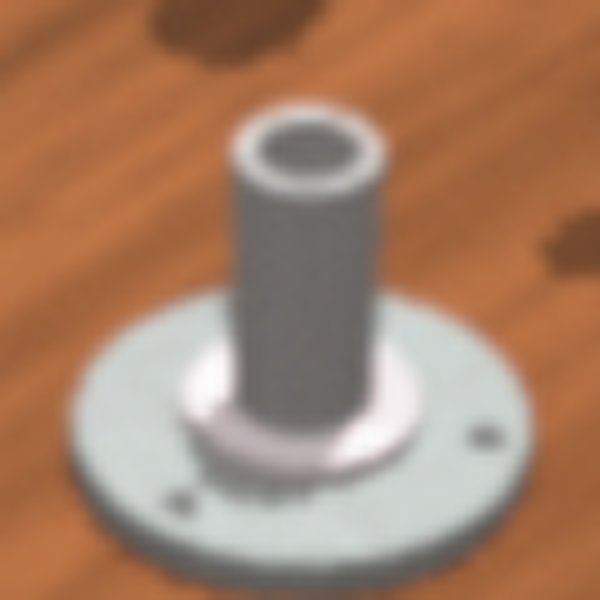

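View pics/p_t.png

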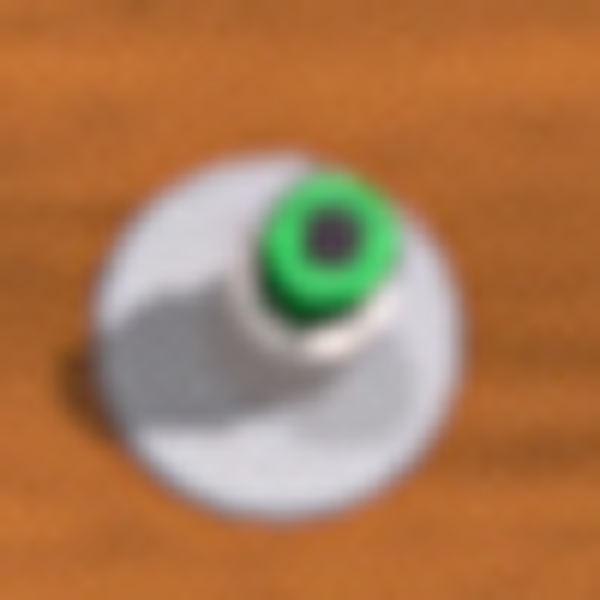

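```bash
python3 - <<'E'
from h import *
c=camera("top"); s=camera("scene")
print("mouth top@76",plane(c,(289.5,263.7),.076),"scene@76",plane(s,(315.45,279.6),.076),tri(c,(289.5,263.7),s,(315.45,279.6)))
crop(s,260,360,54,54,11,"pics/b_s.png"); crop(s,175,325,54,54,11,"pics/y_s.png")
crop(c,190,293,40,40,14,"pics/b_t.png"); crop(c,178,221,40,40,14,"pics/y_t.png")
im=[cv2.resize(cv2.imread(f"pics/{n}.png"),(390,290)) for n in("b_s","y_s","b_t","y_t")]
cv2.imwrite("pics/rings.png",np.vstack([np.hstack(im[:2]),np.hstack(im[2:])]))
for z in(.141,):print("probe top centre",plane(c,((333/12+350-.5),(238/12+230-.5)),.145), tri(c,(377.25,249.3),s,(367.6,211.5)))
E
```

```text
mouth top@76 [0.5482376 0.0107708 0.076    ] scene@76 [0.5439048  0.01105938 0.076     ] (array([0.5469576 , 0.00997072, 0.07450549]), np.float64(0.0034546187137559025))
probe top centre [ 0.5678537  -0.19233828  0.145     ] (array([ 0.56745782, -0.19340915,  0.14056364]), np.float64(0.0026700559814053946))
```

View pics/rings.png

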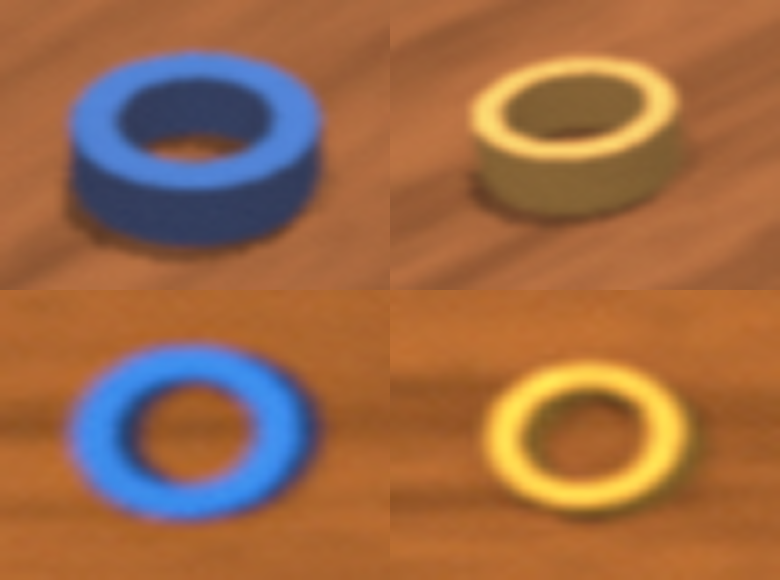

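```bash
python3 - <<'E'
from h import *
exec(open('m.py').read().split("low=")[0].split("\n",1)[1])
hs=cv2.cvtColor(s["pixels"],cv2.COLOR_RGB2HSV)
for nm,im,cam,lo,hi,box in(("blue t",hsv,c,(100,120,170),(130,255,255),(190,290,40,45)),("blue s",hs,s,(100,100,140),(130,255,255),(255,360,60,60)),
  ("brass t",hsv,c,(18,100,190),(35,255,255),(180,225,40,40)),("brass s",hs,s,(14,80,175),(35,255,255),(180,325,45,45)),
  ("probe t",hsv,c,(50,100,120),(85,255,255),(368,238,20,25))):
    e=ell(cv2.inRange(im,lo,hi),box); print(nm,np.round(e[0],2),np.round(e[1],1),circ(cam,e,.141 if "probe" in nm else .026))
E
```

```text
blue t [209.05 312.22] [22.2 23. ] ([0.4386, 0.2138], np.float64(0.0578))
blue s [286.55 382.51] [24.8 33.6] ([0.4351, 0.2163], np.float64(0.0577))
brass t [197.65 240.69] [19.4 20. ] ([0.6177, 0.2478], np.float64(0.0529))
brass s [199.86 344.6 ] [19.3 29.4] ([0.6156, 0.2481], np.float64(0.0541))
probe t [377.03 249.95] [10.1 10.3] ([0.5671, -0.1922], np.float64(0.0252))
```

```bash
python3 - <<'E'
from h import *
c=camera("top"); s=camera("scene")
for n,a,b in(("big probe cap",(355,199),(317,188)),("small cap",(339,260.5),(349.5,246.5)),("bottle cap",(434,187),(350.5,192.5)),("flask stopper",(325.5,181.5),(277,214)),("parkprobe",(377,249.5),(367.6,211.5)),("washbottle",(170,150),(110,257))):
    X,e=tri(c,a,s,b); print(n,np.round(X,3),round(e,4))
for n,a in(("beaker",(270,199)),("timer",(456,294))): print(n,np.round(plane(c,a,.03),3))
E
python3 -m pendant '[0,0,0,-0.1225,1, 0,0,0,-0.1225,1, 0,0,0,-0.1225,1, 0,0,0,-0.1225,1, 0,0,0,-0.1225,1, 0,0,0,-0.1225,1, 0,0,0,-0.1225,1, 0,0,0,-0.1225,1, 0,0,0,-0.1225,1, 0,0,0,-0.1225,1, 0,0,0,-0.1225,1]'
```

```text
big probe cap [ 0.674 -0.145  0.181] 0.0039
small cap [ 0.55  -0.107  0.097] 0.0018
bottle cap [ 0.723 -0.341  0.086] 0.0079
flask stopper [ 0.734 -0.08   0.121] 0.0035
parkprobe [ 0.567 -0.193  0.141] 0.0026
washbottle [0.812 0.283 0.147] 0.004
beaker [0.721 0.064 0.03 ]
timer [ 0.472 -0.389  0.03 ]
time_s: 1.62
tcp_pos: [0.1215, -0.5364, 0.1978]
eef_rot: [[-0.005, 1.0, -0.0], [1.0, 0.005, -0.0], [-0.0, -0.0, -1.0]]
wrist_force: [-0.2, -0.2, -0.8]
grip_width: 0.0854
```

```bash
python3 -m pendant '[2.4,2.7,0,0,1, 2.4,2.7,0,0,1, 2.4,2.7,0,0,1, 2.4,2.7,0,0,1, 2.4,2.7,0,0,1, 2.4,2.7,0,0,1, 2.4,2.7,0,0,1, 2.4,2.7,0,0,1, 2.4,2.7,0,0,1, 2.4,2.7,0,0,1, 2.4,2.7,0,0,1, 2.4,2.7,0,0,1]'
python3 -m pendant '[3.8,0,0,0,1, 3.8,0,0,0,1, 3.8,0,0,0,1, 3.8,0,0,0,1, 3.8,0,0,0,1, 3.8,0,0,0,1, 3.8,0,0,0,1, 3.8,0,0,0,1, 3.8,0,0,0,1, 3.8,0,0,0,1, 3.8,0,0,0,1, 3.8,0,0,0,1]'
```

```text
time_s: 2.62
tcp_pos: [0.4468, -0.2471, 0.198]
eef_rot: [[0.0, 1.0, 0.0], [1.0, -0.0, -0.0], [-0.0, 0.0, -1.0]]
wrist_force: [1.4, -0.2, 0.2]
grip_width: 0.0855
time_s: 3.62
tcp_pos: [0.4455, 0.2094, 0.198]
eef_rot: [[0.0, 1.0, 0.001], [1.0, -0.0, 0.0], [0.0, 0.001, -1.0]]
wrist_force: [0.6, -0.0, 0.4]
grip_width: 0.0853
```

```bash
python3 -m pendant '[0.3,-0.4,2,0,1, 0.3,-0.4,2,0,1, 0,0,2.5,0,1, 0,0,2.5,0,1, 0,0,2,0,1, 0,0,2,0,1, 0,0,0,0,1, 0,0,0,0,1]'; python3 - <<'E'
from h import *
print(read_state()["tcp_pos"])
c=camera("top"); s=camera("scene")
a=c["pixels"][270:350,160:260,::-1]; b=s["pixels"][340:430,230:340,::-1]
cv2.imwrite("pics/a1.png",np.hstack([cv2.resize(a,(400,320)),cv2.resize(b,(392,320))]))
E
```

```text
time_s: 4.28
tcp_pos: [0.4374, 0.2133, 0.0676]
eef_rot: [[0.0, 1.0, -0.002], [1.0, -0.0, -0.001], [-0.001, -0.002, -1.0]]
wrist_force: [0.2, 0.5, 0.1]
grip_width: 0.0853
[0.43741784 0.21330669 0.06756386]
```

View pics/a1.png

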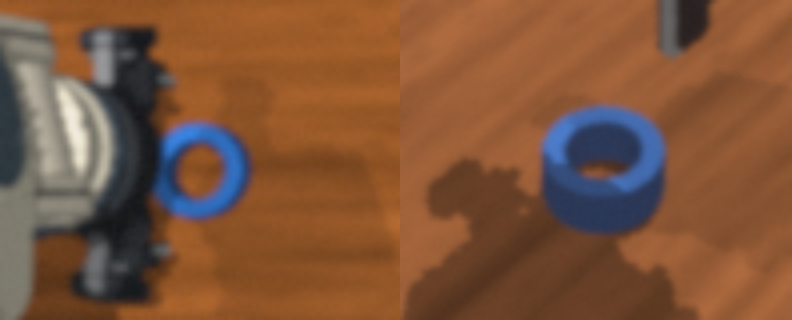

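```bash
python3 - <<'E'
from h import *
c=camera("top"); s=camera("scene")
p=read_state()["tcp_pos"]
for z in(.08,.1,.12):
  for dx in(-.0425,-.05,.0425,.05): print(z,dx,np.round(proj(c,[p[0]+dx,p[1],z]),1),np.round(proj(s,[p[0]+dx,p[1],z]),1))
cv2.imwrite("pics/a2.png",np.hstack([cv2.resize(c["pixels"][280:345,175:240,::-1],(400,400),interpolation=2),cv2.resize(s["pixels"][320:420,240:340,::-1],(400,400),interpolation=2)]))
E
```

```text
0.08 -0.0425 [202.5 330. ] [305.8 368. ]
0.08 -0.05 [202.4 333.3] [309.4 370.2]
0.08 0.0425 [203.6 293.3] [266.6 344.3]
0.08 0.05 [203.7 290.1] [263.4 342.3]
0.1 -0.0425 [200.1 330.1] [305.9 358.4]
0.1 -0.05 [200.  333.5] [309.6 360.6]
0.1 0.0425 [201.2 292.7] [266.3 334.9]
0.1 0.05 [201.3 289.5] [263. 333.]
0.12 -0.0425 [197.6 330.2] [306.  348.5]
0.12 -0.05 [197.5 333.6] [309.8 350.7]
0.12 0.0425 [198.8 292.2] [266.  325.3]
0.12 0.05 [198.9 288.9] [262.6 323.4]
```

View pics/a2.png

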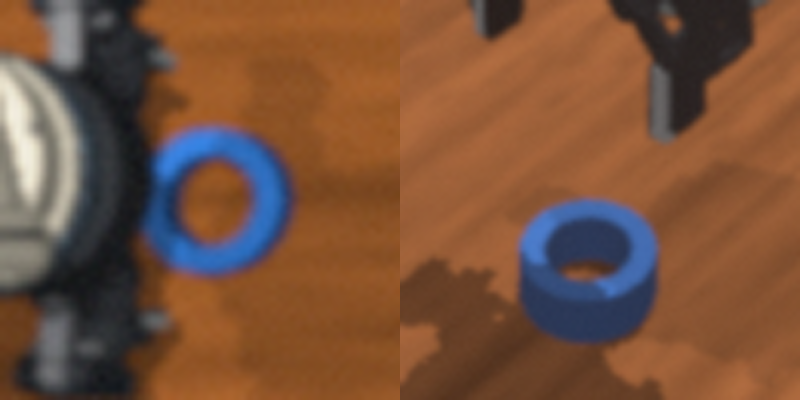

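```bash
python3 -m pendant '[0.1,0,1.5,0,1, 0.1,0,1.5,0,1, 0,0,1.5,0,1, 0,0,1,0,1, 0,0,0,0,1]'; python3 - <<'E'
from h import *
c=camera("top"); s=camera("scene")
print(read_state()["tcp_pos"])
cv2.imwrite("pics/a3.png",np.hstack([cv2.resize(c["pixels"][280:345,175:240,::-1],(400,400),interpolation=2),cv2.resize(s["pixels"][330:430,240:340,::-1],(400,400),interpolation=2)]))
E
```

```text
time_s: 4.9
tcp_pos: [0.4374, 0.2153, 0.012]
eef_rot: [[0.001, 1.0, -0.001], [1.0, -0.001, -0.0], [-0.0, -0.001, -1.0]]
wrist_force: [-0.8, 0.9, 0.4]
grip_width: 0.0854
[0.43830651 0.21553223 0.01353657]
```

View pics/a3.png

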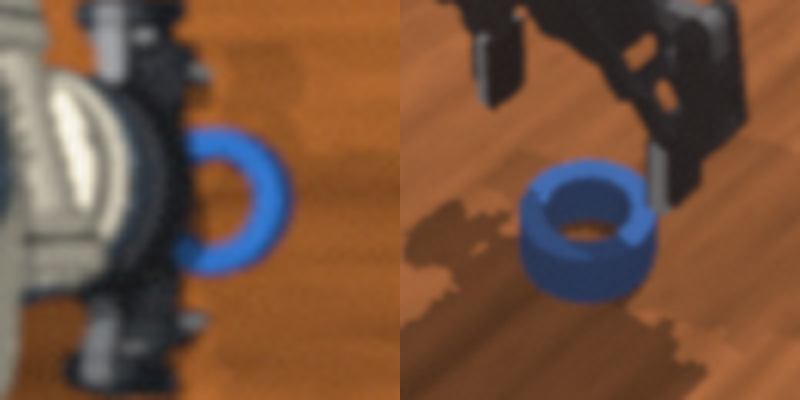

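```bash
python3 - <<'E'
from h import *
c=camera("top"); s=camera("scene")
p=read_state()["tcp_pos"]; print(p)
for z in(.0265,.04,.05):
  for dx in(-.0425,-.05,.0425,.05):
   for dy in(-.011,.011): print(z,dx,dy,np.round(proj(c,[p[0]+dx,p[1]+dy,z]),1),np.round(proj(s,[p[0]+dx,p[1]+dy,z]),1))
crop(s,230,320,100,100,6,"pics/a4.png")
E
```

```text
[0.43870662 0.21567271 0.01392507]
0.0265 -0.0425 -0.011 [212.3 329.7] [309.1 389.4]
0.0265 -0.0425 0.011 [203.3 329.9] [300.2 397.2]
0.0265 -0.05 -0.011 [212.2 332.9] [312.6 391.7]
0.0265 -0.05 0.011 [203.2 333. ] [303.8 399.5]
0.0265 0.0425 -0.011 [213.2 294.7] [271.2 365.6]
0.0265 0.0425 0.011 [204.3 294.8] [262.1 372.6]
0.0265 0.05 -0.011 [213.2 291.6] [268.  363.6]
0.0265 0.05 0.011 [204.4 291.8] [259.  370.5]
0.04 -0.0425 -0.011 [210.8 329.8] [309.2 383.4]
0.04 -0.0425 0.011 [201.8 329.9] [300.3 391.2]
0.04 -0.05 -0.011 [210.7 333. ] [312.8 385.6]
0.04 -0.05 0.011 [201.7 333.1] [303.9 393.4]
0.04 0.0425 -0.011 [211.8 294.3] [271.  359.6]
0.04 0.0425 0.011 [202.8 294.5] [261.9 366.6]
0.04 0.05 -0.011 [211.8 291.3] [267.8 357.6]
0.04 0.05 0.011 [202.9 291.4] [258.7 364.5]
0.05 -0.0425 -0.011 [209.7 329.8] [309.3 378.9]
0.05 -0.0425 0.011 [200.6 330. ] [300.3 386.6]
0.05 -0.05 -0.011 [209.7 333. ] [312.9 381.1]
0.05 -0.05 0.011 [200.5 333.2] [303.9 388.9]
0.05 0.0425 -0.011 [210.7 294.1] [270.9 355.2]
0.05 0.0425 0.011 [201.7 294.2] [261.7 362.1]
0.05 0.05 -0.011 [210.8 291. ] [267.7 353.2]
0.05 0.05 0.011 [201.8 291.1] [258.5 360.1]
```

View pics/a4.png

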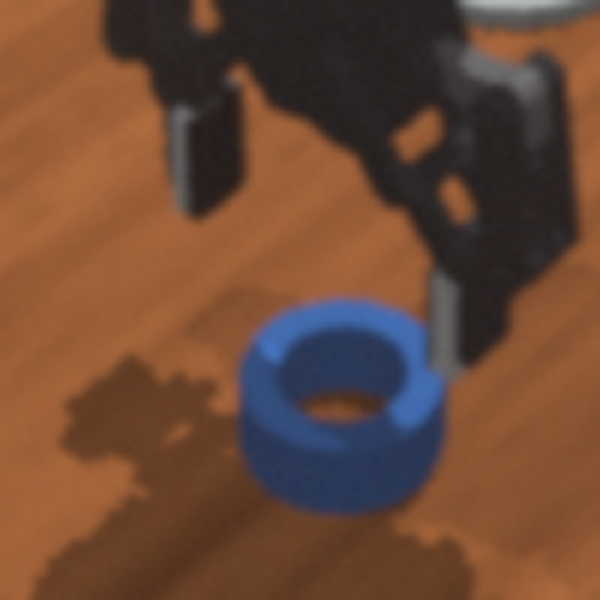

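Both views put the open fingertips near z≈0.06, which is higher than the TCP reading would suggest. I'll go down a little further and look again before closing.

```bash
python3 -m pendant '[0,-0.1,0.5,0,1, 0,0,0.5,0,1, 0,0,0,0,1]'; python3 - <<'E'
from h import *
c=camera("top"); s=camera("scene")
print(read_state()["tcp_pos"], read_state()["joints"])
cv2.imwrite("pics/a5.png",np.hstack([cv2.resize(c["pixels"][260:360,140:240,::-1],(400,400),interpolation=2),cv2.resize(s["pixels"][330:430,240:340,::-1],(400,400),interpolation=2)]))
cv2.imwrite("pics/full5.png",s["pixels"][:,:,::-1])
E
```

```text
time_s: 5.35
tcp_pos: [0.4365, 0.2153, 0.0021]
eef_rot: [[0.001, 1.0, -0.001], [1.0, -0.001, -0.0], [-0.0, -0.001, -1.0]]
wrist_force: [-0.1, -0.9, -0.1]
grip_width: 0.0856
[0.4367272  0.21538206 0.00262574] [ 1.63651554e+01  1.70506322e+01 -2.66308221e+01  4.63432106e+01
  7.99703369e-04  1.06394410e+02]
```

View pics/a5.png

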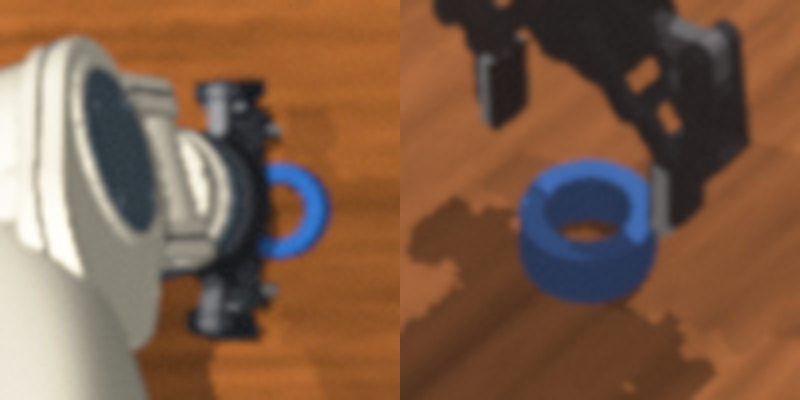

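View pics/full5.png

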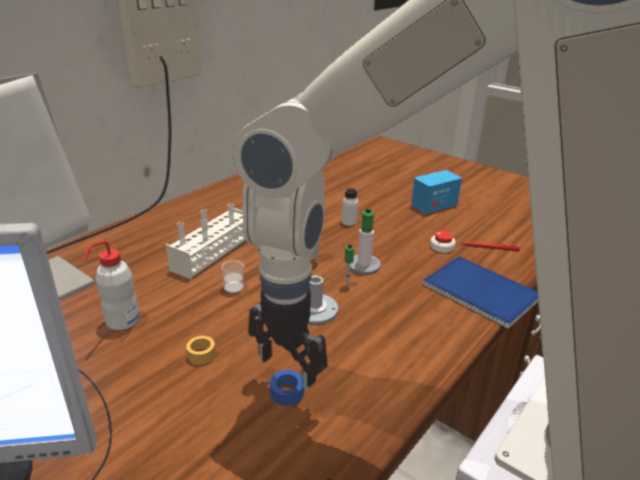

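```bash
python3 -m pendant '[0,0,0,0,0.5, 0,0,0,0,0.5, 0,0,0,0,0.4, 0,0,0,0,0.4]' 20; python3 - <<'E'
from h import *
c=camera("top"); s=camera("scene")
print(read_state()["tcp_pos"],read_state()["grip_width"])
cv2.imwrite("pics/a6.png",np.hstack([cv2.resize(c["pixels"][260:360,140:240,::-1],(400,400),interpolation=2),cv2.resize(s["pixels"][330:430,240:340,::-1],(400,400),interpolation=2)]))
E
```

```text
time_s: 5.78
tcp_pos: [0.437, 0.2155, 0.0029]
eef_rot: [[0.0, 1.0, 0.0], [1.0, -0.0, 0.0], [0.0, 0.0, -1.0]]
wrist_force: [0.4, 0.3, -0.3]
grip_width: 0.0598
[0.43695775 0.21545226 0.00284645] 0.05988024269846025
```

View pics/a6.png

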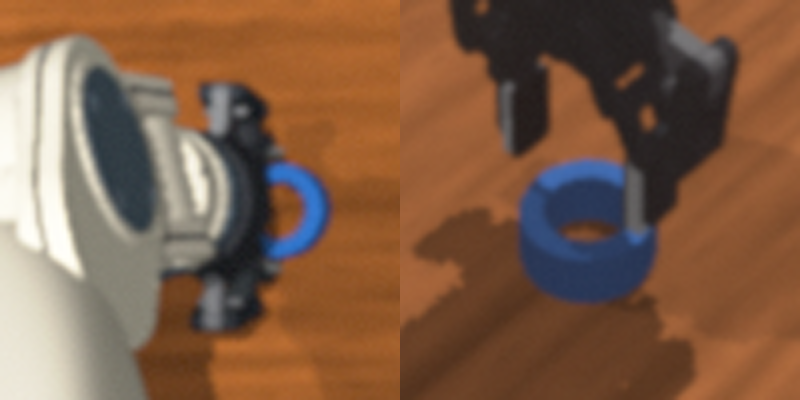

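```bash
python3 - <<'E'
from h import *
s=camera("scene");c=camera("top")
for z in(.01,.02,.03,.04,.05):
  print(z,[np.round(proj(s,[.437+dx,.2155+dy,z]),1).tolist() for dx in(-.03,.03) for dy in(-.011,.011)])
# triangulated wrist flange checks: bottom of body
E
```

```text
0.01 [[304.1, 393.5], [295.3, 401.2], [277.5, 376.5], [268.6, 383.7]]
0.02 [[304.1, 389.1], [295.3, 396.8], [277.4, 372.2], [268.4, 379.3]]
0.03 [[304.2, 384.7], [295.2, 392.3], [277.3, 367.8], [268.3, 374.9]]
0.04 [[304.2, 380.2], [295.2, 387.8], [277.2, 363.4], [268.1, 370.5]]
0.05 [[304.2, 375.7], [295.2, 383.3], [277.1, 358.9], [267.9, 366.0]]
```

```bash
python3 -m pendant '[0,0,0,0,0.2, 0,0,0,0,0.2, 0,0,0,0,0.2, 0,0,0,0,0.2]' 20; python3 - <<'E'
from h import *
s=camera("scene"); 
st=read_state(); print(st["tcp_pos"],st["grip_width"],st["wrist_force"])
crop(s,230,320,100,100,6,"pics/a7.png")
E
```

```text
time_s: 6.32
tcp_pos: [0.4369, 0.2154, 0.0028]
eef_rot: [[0.001, 1.0, -0.0], [1.0, -0.001, 0.0], [0.0, -0.0, -1.0]]
wrist_force: [-0.0, 0.6, 0.2]
grip_width: 0.0511
[0.43689237 0.21544182 0.00276881] 0.05136118093712067 [0.1137896  0.61694544 0.53405872]
```

View pics/a7.png

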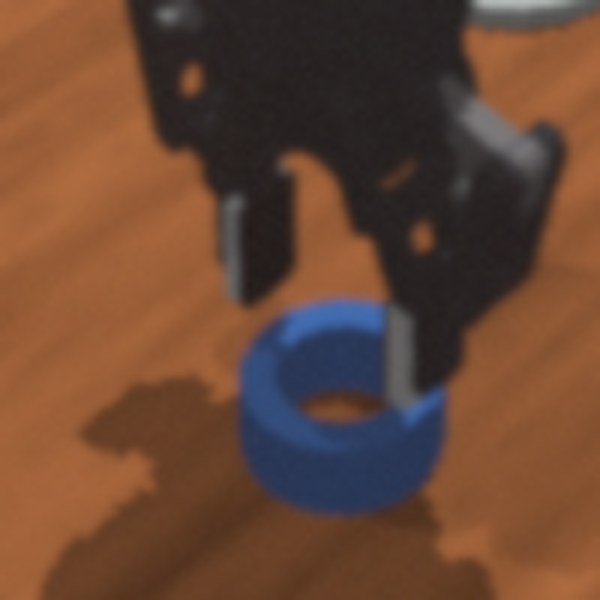

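The fingers closed above the ring without touching it. So the real fingertips are about 36 mm higher than the TCP reading implies, while the lateral agreement is about 1 mm. From here I'll work with heights from vision, opening and descending in stages while watching the force.

```bash
python3 -m pendant '[0,0,0,0,0.8, 0,0,0,0,0.8, 0,0,0,0,0.8, 0,0,0,0,0.8]' 20; python3 -m pendant '[0,0,0.6,0,0.8, 0,0,0.6,0,0.8, 0,0,0.6,0,0.8, 0,0,0,0,0.8]' 20; python3 - <<'E'
from h import *
s=camera("scene"); 
st=read_state(); print(st["tcp_pos"],st["grip_width"],st["wrist_force"])
crop(s,230,320,100,100,6,"pics/a8.png")
E
```

```text
time_s: 6.7
tcp_pos: [0.4369, 0.2154, 0.0028]
eef_rot: [[0.001, 1.0, 0.0], [1.0, -0.001, -0.0], [-0.0, 0.0, -1.0]]
wrist_force: [-0.4, -0.0, 0.3]
grip_width: 0.0766
time_s: 7.03
tcp_pos: [0.4359, 0.2151, -0.0167]
eef_rot: [[0.001, 1.0, -0.002], [1.0, -0.001, -0.001], [-0.001, -0.002, -1.0]]
wrist_force: [-0.2, 0.7, 0.0]
grip_width: 0.0768
[ 0.43620662  0.21522862 -0.0161579 ] 0.0769540118413177 [0.03369147 0.82481585 0.34767938]
```

View pics/a8.png

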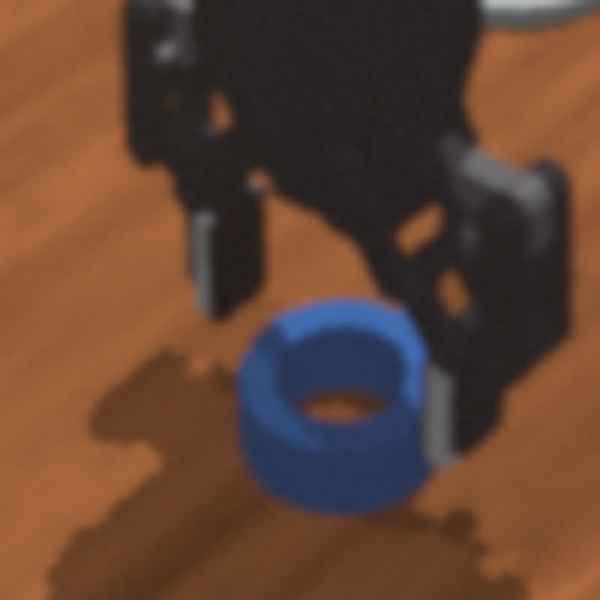

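```bash
python3 -m pendant '[0,0.1,0.6,0,0.8, 0,0,0.6,0,0.8, 0,0,0,0,0.8]' 30; python3 -m pendant '[0,0,0,0,0.2, 0,0,0,0,0, 0,0,0,0,-0.2, 0,0,0,0,-0.2, 0,0,0,0,-0.2]' 40; python3 - <<'E'
from h import *
s=camera("scene"); 
st=read_state(); print(st["tcp_pos"],st["grip_width"],st["wrist_force"])
crop(s,230,320,100,100,6,"pics/a9.png")
E
```

```text
time_s: 7.33
tcp_pos: [0.4374, 0.2153, -0.0284]
eef_rot: [[0.001, 1.0, -0.001], [1.0, -0.001, -0.0], [-0.0, -0.001, -1.0]]
wrist_force: [-0.7, 0.2, 0.9]
grip_width: 0.0767
time_s: 7.75
tcp_pos: [0.438, 0.2154, -0.0269]
eef_rot: [[0.0, 1.0, 0.0], [1.0, -0.0, 0.0], [0.0, 0.0, -1.0]]
wrist_force: [-2.4, -0.3, 5.7]
grip_width: 0.0565
[ 0.43795289  0.21545042 -0.02682477] 0.0569649589565777 [-2.10910357 -1.6348282   5.53436855]
```

View pics/a9.png

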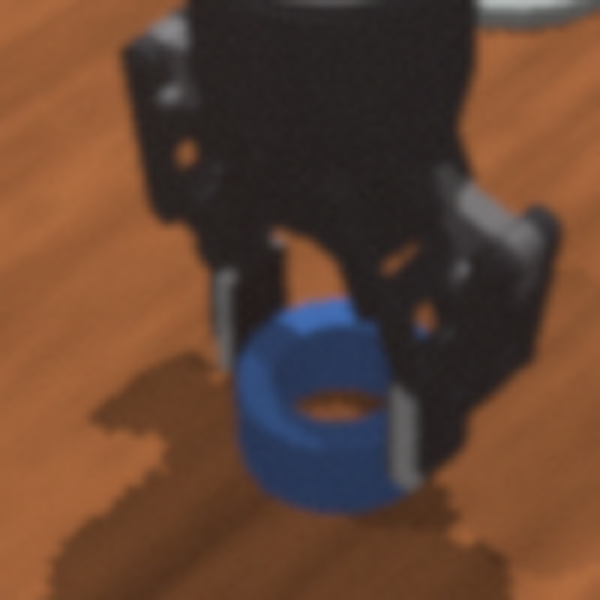

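```bash
python3 -m pendant '[0,0,-1,0,-0.2, 0,0,-2,0,-0.2, 0,0,-2.5,0,-0.2, 0,0,-2.5,0,-0.2, 0,0,-2,0,-0.2, 0,0,-1,0,-0.2]'; python3 -m pendant '[-1.2,0.6,0,0,-0.2, -2.2,1.2,0,0,-0.2, -2.4,1.3,0,0,-0.2, -2.4,1.3,0,0,-0.2, -2.4,1.3,0,0,-0.2, -2.4,1.3,0,0,-0.2, -2.4,1.3,0,0,-0.2, -2.4,1.3,0,0,-0.2, -1.6,0.8,0,0,-0.2, -1,0.5,0,0,-0.2, 0,0,0,0,-0.2, 0,0,0,0,-0.2]'; python3 - <<'E'
from h import *
s=camera("scene"); c=camera("top")
st=read_state(); print(st["tcp_pos"],st["grip_width"],st["wrist_force"])
cv2.imwrite("pics/b1.png",np.hstack([cv2.resize(c["pixels"][220:320,230:330,::-1],(400,400),interpolation=2),cv2.resize(s["pixels"][220:340,260:380,::-1],(400,400),interpolation=2)]))
E
```

```text
time_s: 8.3
tcp_pos: [0.4389, 0.2158, 0.0853]
eef_rot: [[0.0, 1.0, 0.003], [1.0, -0.0, 0.001], [0.001, 0.003, -1.0]]
wrist_force: [0.2, 0.3, -0.8]
grip_width: 0.0568
time_s: 9.3
tcp_pos: [0.5465, 0.0114, 0.0825]
eef_rot: [[0.001, 1.0, -0.001], [1.0, -0.001, 0.0], [0.0, -0.001, -1.0]]
wrist_force: [-1.3, 0.1, -0.9]
grip_width: 0.0563
[0.54622653 0.01222561 0.08272279] 0.056679094286927904 [-0.45600799 -0.34245184 -0.51577461]
```

View pics/b1.png

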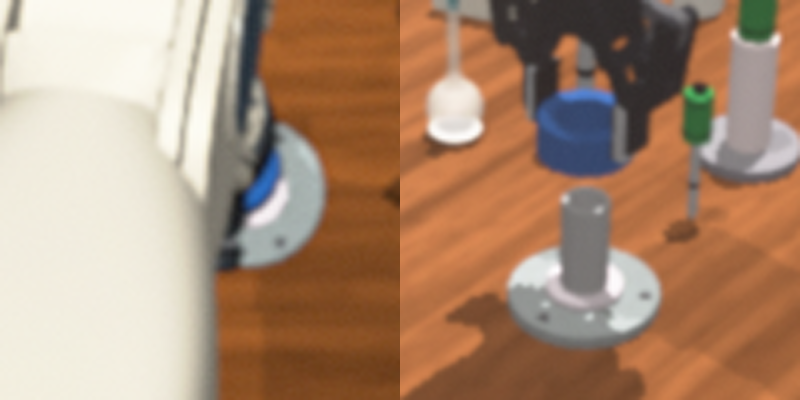

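```bash
python3 -m pendant '[-0.1,0.1,1,0,-0.2, 0,0,1,0,-0.2, 0,0,0.4,0,-0.2, 0,0,0,0,-0.2, 0,0,0,0,-0.2]'; python3 - <<'E'
from h import *
s=camera("scene"); c=camera("top")
st=read_state(); print(st["tcp_pos"],st["grip_width"],st["wrist_force"])
crop(s,285,245,60,60,10,"pics/b2.png"); 
hs=cv2.cvtColor(s["pixels"],cv2.COLOR_RGB2HSV); m=cv2.inRange(hs,(100,100,40),(130,255,255)); print(cv2.boundingRect(m[240:310,285:345]))
p=st["tcp_pos"]
for zz in(.027,.053):
  P=np.array([proj(s,[p[0]+.029*np.cos(a),p[1]+.029*np.sin(a),p[2]+zz]) for a in np.radians(range(0,360,5))]); print(P.min(0)-[285,240],P.max(0)-[285,240])
E
```

```text
time_s: 9.82
tcp_pos: [0.5474, 0.0107, 0.0582]
eef_rot: [[0.0, 1.0, -0.001], [1.0, -0.0, 0.0], [0.0, -0.001, -1.0]]
wrist_force: [0.6, 0.5, -0.4]
grip_width: 0.0567
[0.54789095 0.0104955  0.05890757] 0.05635614452439216 [-0.06931232  0.12864473 -0.95070698]
(16, 17, 24, 26)
[14.43558739 26.51581409] [43.87109494 43.0089878 ]
[14.48090564 15.57297977] [44.28234131 31.73946591]
```

View pics/b2.png

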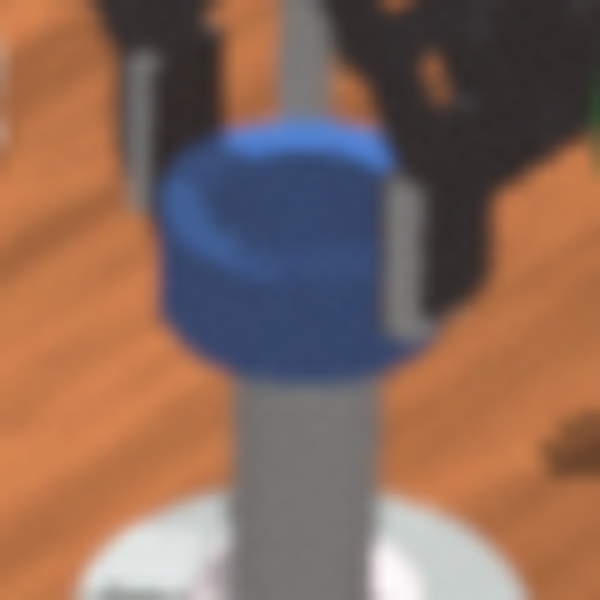

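```bash
python3 -m pendant '[0,0,0.8,0,-0.2, 0,0,0.8,0,-0.2, 0,0,0.8,0,-0.2, 0,0,0,0,-0.2]'
```

```text
time_s: 10.25
tcp_pos: [0.5467, 0.0105, 0.0328]
eef_rot: [[0.001, 1.0, -0.003], [1.0, -0.001, 0.0], [0.0, -0.003, -1.0]]
wrist_force: [-0.0, 0.7, -0.4]
grip_width: 0.0566
```

```bash
python3 -m pendant '[0,0,1,0,-0.2, 0,0,1,0,-0.2, 0,0,1,0,-0.2, 0,0,0.7,0,-0.2, 0,0,0.2,0,-0.2, 0,0,0,0,-0.2]';  python3 - <<'E'
from h import *
s=camera("scene")
st=read_state(); print(st["tcp_pos"],st["grip_width"],st["wrist_force"])
crop(s,275,255,80,80,7.5,"pics/b3.png")
E
```

```text
time_s: 10.75
tcp_pos: [0.5473, 0.0104, -0.0051]
eef_rot: [[0.001, 1.0, -0.002], [1.0, -0.001, 0.0], [0.0, -0.002, -1.0]]
wrist_force: [0.4, -0.0, -0.3]
grip_width: 0.0563
[ 0.54769044  0.01039933 -0.00452637] 0.056395507546071796 [ 0.59627474  0.36579439 -0.44016278]
```

View pics/b3.png

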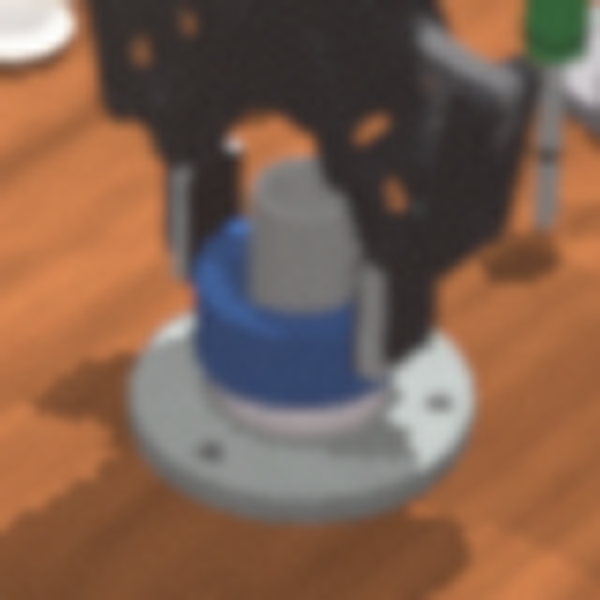

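```bash
python3 -m pendant '[0,0,0.4,0,-0.2, 0,0,0.15,0,-0.2, 0,0,0,0,-0.2]'; python3 -m pendant '[0,0,0.1,0,-0.2, 0,0,0,0,-0.2]'
```

```text
time_s: 11.05
tcp_pos: [0.5477, 0.0104, -0.0098]
eef_rot: [[0.001, 1.0, -0.0], [1.0, -0.001, 0.0], [0.0, -0.0, -1.0]]
wrist_force: [-0.2, 0.1, -0.7]
grip_width: 0.0568
time_s: 11.22
tcp_pos: [0.5478, 0.0104, -0.0107]
eef_rot: [[0.001, 1.0, 0.0], [1.0, -0.001, -0.0], [-0.0, 0.0, -1.0]]
wrist_force: [-0.6, -0.7, -0.8]
grip_width: 0.0569
```

```bash
python3 -m pendant '[0,0,0.1,0,-0.2, 0,0,0,0,-0.2]';python3 -m pendant '[0,0,0.1,0,-0.2, 0,0,0,0,-0.2]'
```

```text
time_s: 11.38
tcp_pos: [0.5479, 0.0104, -0.0108]
eef_rot: [[0.0, 1.0, 0.001], [1.0, -0.0, -0.0], [-0.0, 0.001, -1.0]]
wrist_force: [-2.0, 1.1, 8.1]
grip_width: 0.0565
time_s: 11.55
tcp_pos: [0.548, 0.0104, -0.0109]
eef_rot: [[0.0, 1.0, 0.002], [1.0, -0.0, -0.0], [-0.0, 0.002, -1.0]]
wrist_force: [-6.2, 0.6, 18.8]
grip_width: 0.0568
```

```bash
python3 -m pendant '[0,0,-0.2,0,-0.2, 0,0,0,0,0.4, 0,0,0,0,0.9, 0,0,0,0,0.9, 0,0,0,0,0.9, 0,0,0,0,0.9]'; python3 -m pendant '[0,0,-1,0,0.9, 0,0,-2,0,0.9, 0,0,-2.5,0,0.9, 0,0,-2.5,0,0.9, 0,0,-1.5,0,0.9, 0,0,-1,0,0.9, 0,0,0,0,0.9]';  python3 - <<'E'
from h import *
s=camera("scene")
st=read_state(); print(st["tcp_pos"],st["grip_width"],st["wrist_force"])
crop(s,275,255,80,80,7.5,"pics/b4.png")
E
```

```text
time_s: 12.05
tcp_pos: [0.5477, 0.0104, -0.011]
eef_rot: [[0.001, 1.0, -0.0], [1.0, -0.001, 0.0], [0.0, -0.0, -1.0]]
wrist_force: [0.7, -0.0, -0.1]
grip_width: 0.0815
time_s: 12.63
tcp_pos: [0.5489, 0.0103, 0.0967]
eef_rot: [[0.0, 1.0, 0.004], [1.0, -0.0, -0.001], [-0.001, 0.004, -1.0]]
wrist_force: [0.2, 0.4, 0.4]
grip_width: 0.0813
[0.5482226  0.01034861 0.09510518] 0.08096998435014144 [ 0.14939216 -0.80665823 -1.05758308]
```

View pics/b4.png

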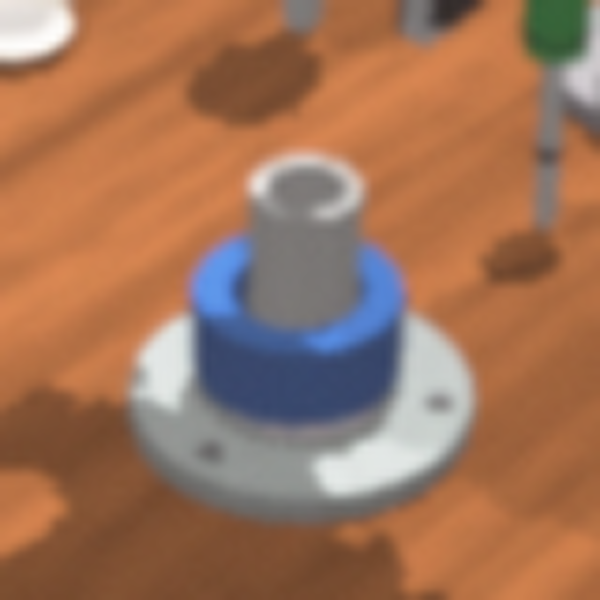

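```bash
python3 -m pendant '[1.2,0.35,0,0,0.9, 2.3,0.7,0,0,0.9, 2.3,0.7,0,0,0.9, 2.3,0.7,0,0,0.9, 2.3,0.7,0,0,0.9, 2.3,0.7,0,0,0.9, 2.3,0.7,0,0,0.9, 2.3,0.7,0,0,0.9, 2.3,0.7,0,0,0.9, 2.3,0.7,0,0,0.9, 1.2,0.2,1,0,0.9, 0.6,0.15,1.5,0,0.9]'; python3 -m pendant '[0,0,2,0,0.9, 0,0,2,0,0.9, 0,0,1.5,0,0.9, 0,0,1,0,0.9, 0,0,0,0,0.9, 0,0,0,0,0.9]'; python3 - <<'E'
from h import *
s=camera("scene")
st=read_state(); print(st["tcp_pos"],st["grip_width"],st["wrist_force"])
crop(s,150,280,100,100,6,"pics/c1.png")
E
```

```text
time_s: 13.68
tcp_pos: [0.618, 0.2498, 0.0681]
eef_rot: [[-0.001, 1.0, 0.0], [1.0, 0.001, 0.0], [0.0, 0.0, -1.0]]
wrist_force: [-0.7, -1.1, -0.1]
grip_width: 0.0808
time_s: 14.18
tcp_pos: [0.6173, 0.2472, 0.0034]
eef_rot: [[0.001, 1.0, -0.002], [1.0, -0.001, -0.0], [-0.0, -0.002, -1.0]]
wrist_force: [0.5, -0.1, 0.6]
grip_width: 0.081
[0.6180003  0.24736393 0.00439849] 0.08100733218179368 [-0.14640166  0.83783228  0.27402156]
```

View pics/c1.png

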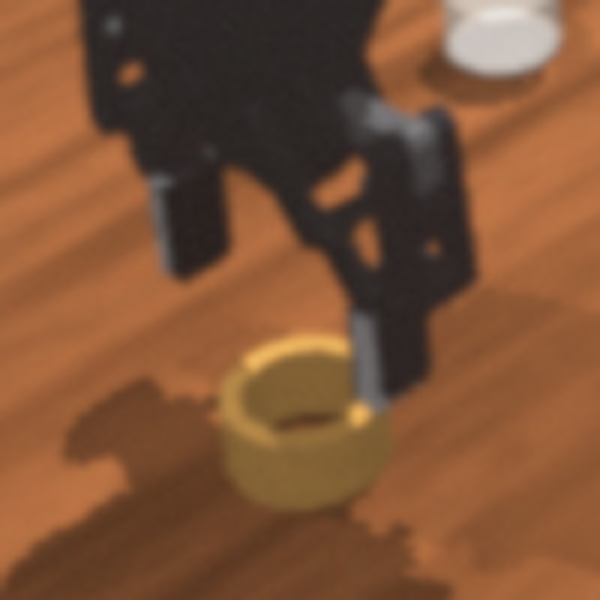

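```bash
python3 -m pendant '[0,0,1,0,0.9, 0,0,1,0,0.9, 0,0,0.7,0,0.9, 0,0,0.3,0,0.9, 0,0,0,0,0.9]'; python3 -m pendant '[0,0,0,0,0.3, 0,0,0,0,0, 0,0,0,0,-0.3, 0,0,0,0,-0.3, 0,0,0,0,-0.3, 0,0,0,0,-0.3]' 40; python3 - <<'E'
from h import *
s=camera("scene")
st=read_state(); print(st["tcp_pos"],st["grip_width"],st["wrist_force"])
crop(s,150,290,100,100,6,"pics/c2.png")
E
```

```text
time_s: 14.65
tcp_pos: [0.6173, 0.2471, -0.0269]
eef_rot: [[0.001, 1.0, -0.002], [1.0, -0.001, -0.0], [-0.0, -0.002, -1.0]]
wrist_force: [0.2, 0.7, 0.3]
grip_width: 0.0811
time_s: 15.15
tcp_pos: [0.6184, 0.2475, -0.0248]
eef_rot: [[0.001, 1.0, 0.001], [1.0, -0.001, 0.0], [0.0, 0.001, -1.0]]
wrist_force: [-0.4, -1.2, 6.1]
grip_width: 0.0491
[ 0.61833838  0.24746226 -0.02484297] 0.04880944479958978 [-0.8346085  -0.40163322  5.85306799]
```

View pics/c2.png

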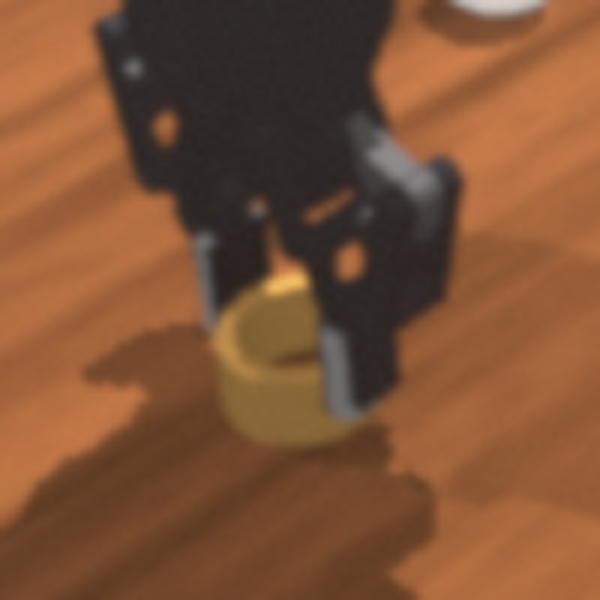

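```bash
python3 -m pendant '[0,0,-1,0,-0.3, 0,0,-2,0,-0.3, 0,0,-2.5,0,-0.3, 0,0,-2.5,0,-0.3, 0,0,-2,0,-0.3, 0,0,-1,0,-0.3]'; python3 -m pendant '[-1.2,-0.35,0,0,-0.3, -2.3,-0.7,0,0,-0.3, -2.3,-0.7,0,0,-0.3, -2.3,-0.7,0,0,-0.3, -2.3,-0.7,0,0,-0.3, -2.3,-0.7,0,0,-0.3, -2.3,-0.7,0,0,-0.3, -2.3,-0.7,0,0,-0.3, -2.3,-0.7,0,0,-0.3, -2.3,-0.7,0,0,-0.3, -1.2,-0.25,0,0,-0.3, -0.6,-0.15,0,0,-0.3]'; python3 -m pendant '[0,0,1,0,-0.3, 0,0,1,0,-0.3, 0,0,0.5,0,-0.3, 0,0,0,0,-0.3, 0,0,0,0,-0.3]'; python3 - <<'E'
from h import *
s=camera("scene")
st=read_state(); print(st["tcp_pos"],st["grip_width"],st["wrist_force"])
crop(s,285,245,60,60,10,"pics/c3.png")
p=st["tcp_pos"]
P=np.array([proj(s,[p[0]+.025*np.cos(a),p[1]+.025*np.sin(a),p[2]+.0248]) for a in np.radians(range(0,360,5))]); print((P.min(0)-[285,245])*10,(P.max(0)-[285,245])*10)
E
```

```text
time_s: 15.7
tcp_pos: [0.6189, 0.2476, 0.0878]
eef_rot: [[0.0, 1.0, 0.004], [1.0, -0.0, 0.001], [0.001, 0.004, -1.0]]
wrist_force: [-0.2, 0.3, -0.0]
grip_width: 0.0488
time_s: 16.7
tcp_pos: [0.5462, 0.0086, 0.0835]
eef_rot: [[0.003, 1.0, -0.001], [1.0, -0.003, -0.0], [-0.0, -0.001, -1.0]]
wrist_force: [0.6, -0.0, -1.4]
grip_width: 0.0485
time_s: 17.12
tcp_pos: [0.547, 0.0113, 0.0585]
eef_rot: [[-0.001, 1.0, -0.001], [1.0, 0.001, 0.0], [0.0, -0.001, -1.0]]
wrist_force: [0.3, 0.3, -0.8]
grip_width: 0.0485
[0.54730859 0.01111297 0.05894918] 0.04882956756908692 [-0.30404333 -0.36576214 -0.58330595]
[164.81395104 237.34654006] [418.48432664 379.93113717]
```

View pics/c3.png

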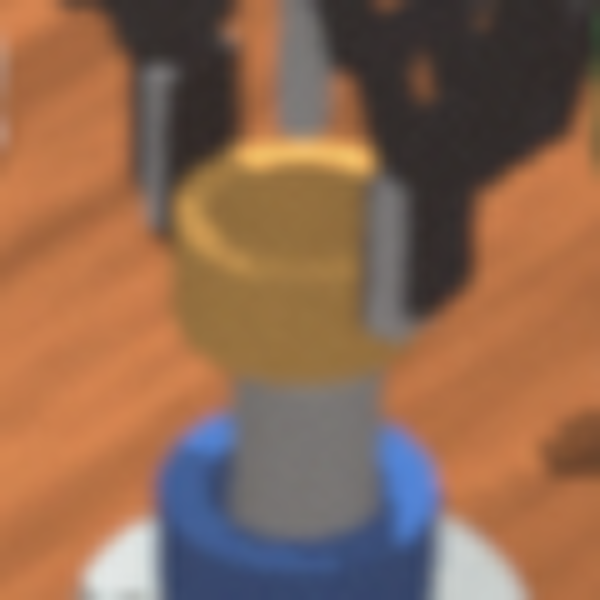

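```bash
python3 -m pendant '[-0.12,0,0.5,0,-0.3, 0,0,0.8,0,-0.3, 0,0,0.8,0,-0.3, 0,0,0,0,-0.3]'; python3 -m pendant '[0,0,0.8,0,-0.3, 0,0,0.6,0,-0.3, 0,0,0.2,0,-0.3, 0,0,0,0,-0.3]'; python3 - <<'E'
from h import *
s=camera("scene")
st=read_state(); print(st["tcp_pos"],st["grip_width"],st["wrist_force"])
crop(s,275,255,80,80,7.5,"pics/c4.png")
E
```

```text
time_s: 17.5
tcp_pos: [0.5462, 0.0094, 0.0364]
eef_rot: [[0.0, 1.0, -0.003], [1.0, -0.0, 0.0], [0.0, -0.003, -1.0]]
wrist_force: [-0.5, 1.1, -0.1]
grip_width: 0.0487
time_s: 17.83
tcp_pos: [0.5468, 0.0092, 0.0215]
eef_rot: [[0.001, 1.0, -0.001], [1.0, -0.001, 0.0], [0.0, -0.001, -1.0]]
wrist_force: [-0.6, -0.1, -0.7]
grip_width: 0.0488
[0.54709393 0.00917335 0.0219513 ] 0.04853303646272983 [-0.28075524 -0.30900087 -0.75673491]
```

View pics/c4.png

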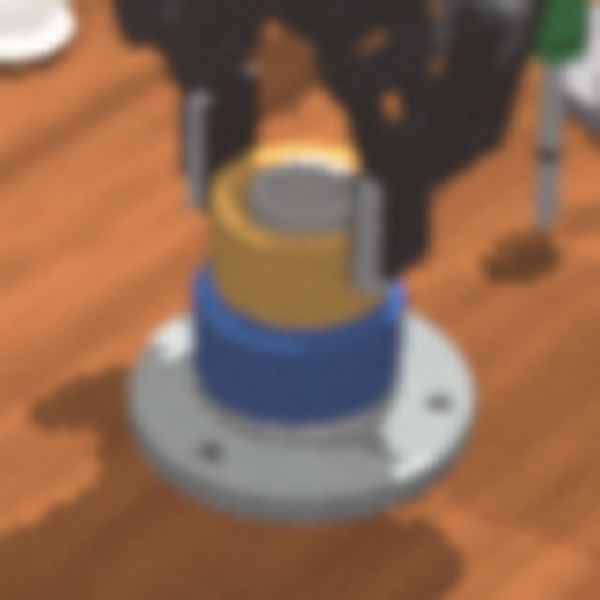

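```bash
python3 -m pendant '[0,0,0.3,0,-0.3, 0,0,0.1,0,-0.3, 0,0,0,0,-0.3]'; python3 -m pendant '[0,0,0.1,0,-0.3, 0,0,0,0,-0.3]'; python3 -m pendant '[0,0,0.1,0,-0.3, 0,0,0,0,-0.3]'
```

```text
time_s: 18.13
tcp_pos: [0.5472, 0.0092, 0.0182]
eef_rot: [[0.0, 1.0, -0.0], [1.0, -0.0, -0.0], [-0.0, -0.0, -1.0]]
wrist_force: [0.9, -0.3, -0.6]
grip_width: 0.049
time_s: 18.3
tcp_pos: [0.5473, 0.0092, 0.0173]
eef_rot: [[0.001, 1.0, 0.0], [1.0, -0.001, 0.0], [0.0, 0.0, -1.0]]
wrist_force: [-0.4, -0.2, -0.8]
grip_width: 0.0484
time_s: 18.47
tcp_pos: [0.5474, 0.0092, 0.0171]
eef_rot: [[0.0, 1.0, 0.001], [1.0, -0.0, -0.0], [-0.0, 0.001, -1.0]]
wrist_force: [-1.6, 0.1, 7.9]
grip_width: 0.0489
```

```bash
python3 -m pendant '[0,0,-0.1,0,-0.3, 0,0,0,0,0.4, 0,0,0,0,0.8, 0,0,0,0,0.8, 0,0,0,0,0.8, 0,0,0,0,0.8]'; python3 -m pendant '[0,0,-1,0,0.8, 0,0,-2,0,0.8, 0,0,-2.5,0,0.8, 0,0,-2.5,0,0.8, 0,0,-2.5,0,0.8, 0,0,-2,0,0.8, 0,0,0,0,0.6]';  python3 - <<'E'
from h import *
s=camera("scene"); c=camera("top")
st=read_state(); print(st["tcp_pos"],st["grip_width"],st["wrist_force"])
crop(s,275,240,100,80,7.5,"pics/c5.png"); cv2.imwrite("pics/c5t.png",c["pixels"][:,:,::-1])
E
```

```text
time_s: 18.97
tcp_pos: [0.5473, 0.0092, 0.0172]
eef_rot: [[0.001, 1.0, -0.0], [1.0, -0.001, 0.0], [0.0, -0.0, -1.0]]
wrist_force: [0.7, -0.8, 0.5]
grip_width: 0.0765
time_s: 19.55
tcp_pos: [0.5491, 0.009, 0.1473]
eef_rot: [[0.0, 1.0, 0.007], [1.0, -0.0, -0.001], [-0.001, 0.007, -1.0]]
wrist_force: [0.5, -0.3, 0.5]
grip_width: 0.0686
[0.54767469 0.00912163 0.14335559] 0.06853787989621424 [ 0.33137138 -0.024412    0.55703856]
```

View pics/c5.png

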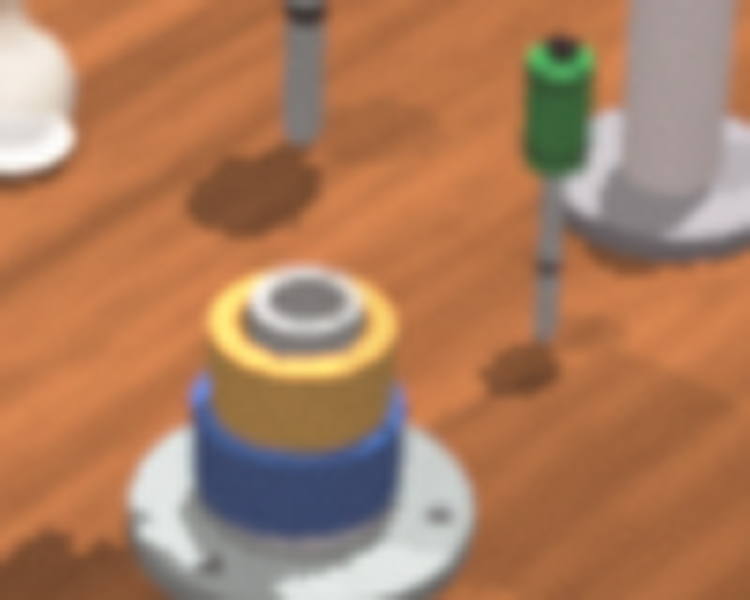

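View pics/c5t.png

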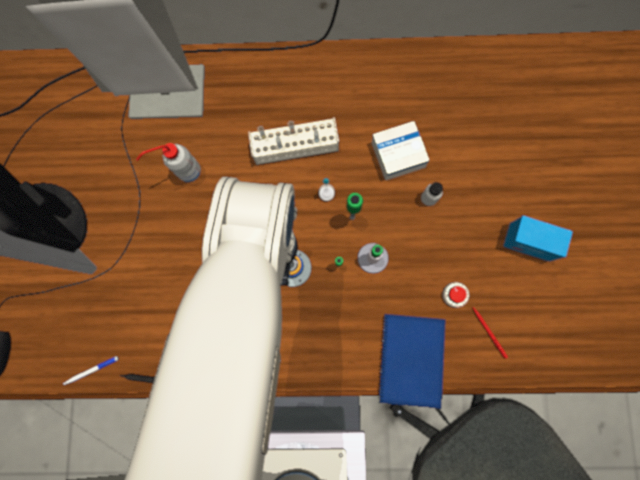

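```bash
python3 -m pendant '[-1.2,0.2,0,0,0.3, -2.2,0.2,0,0,0.3, -2.2,0.2,0,0,0.3, -2.2,0.2,0,0,0.3, -2.2,0.2,0,0,0.3, -2.2,0.2,0,0,0.3, -2.2,0.2,0,0,0.3, -2.2,0.2,0,0,0.3, -2,0.2,0,0,0.3, -1.6,0.2,0,0,0.3, 0,0,0,0,0.3, 0,0,0,0,0.3]'; python3 - <<'E'
from h import *
s=camera("scene"); c=camera("top")
st=read_state(); print(st["tcp_pos"],st["grip_width"],st["wrist_force"])
a=c["pixels"][200:300,320:420,::-1]; b=s["pixels"][140:290,300:450,::-1]
cv2.imwrite("pics/d1.png",np.hstack([cv2.resize(a,(400,400),interpolation=2),cv2.resize(b,(400,400),interpolation=2)]))
print("scene cap",plane(s,(367.6,211.5),.145),plane(s,(367.4,213.5),.141))
E
```

```text
time_s: 20.65
tcp_pos: [0.5667, -0.1936, 0.1412]
eef_rot: [[0.002, 1.0, -0.002], [1.0, -0.002, 0.001], [0.001, -0.002, -1.0]]
wrist_force: [-0.6, 0.5, -0.1]
grip_width: 0.0555
[ 0.56685443 -0.19232698  0.14178322] 0.055546847901546896 [ 0.31321165  0.3321059  -0.19174399]
scene cap [ 0.56146361 -0.1865629   0.145     ] [ 0.56059108 -0.18501083  0.141     ]
```

View pics/d1.png

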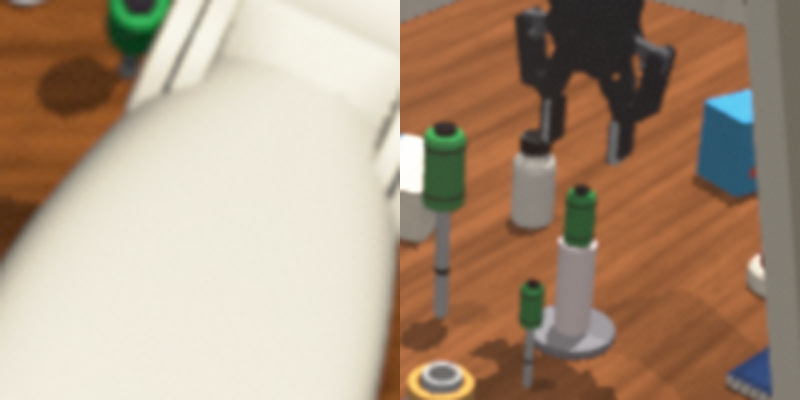

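```bash
python3 - <<'E'
from h import *
s=camera("scene"); c=camera("top")
p=read_state()["tcp_pos"]
for z in(.175,.18,.185):print(z,[np.round(proj(s,[p[0]+dx,p[1]+.011,z]),1).tolist() for dx in(-.0277,.0277)])
crop(s,340,130,60,80,8,"pics/d2.png"); crop(s,345,195,50,85,7,"pics/d3.png")
a=cv2.imread("pics/d2.png");b=cv2.imread("pics/d3.png");b=cv2.resize(b,(312,530));a=cv2.resize(a,(400,530));cv2.imwrite("pics/d4.png",np.hstack([a,b]))
for z in(.145,.141,.095): print(z,np.round(proj(s,[.5675,-.1925,z]),1),np.round(proj(s,[.5645,-.1895,z]),1),np.round(proj(c,[.5675,-.1925,z]),1))
E
```

```text
0.175 [[375.6, 203.0], [354.5, 195.4]]
0.18 [[375.8, 200.9], [354.6, 193.4]]
0.185 [[376.0, 198.7], [354.7, 191.3]]
0.145 [366.9 209.7] [367.2 210.6] [377.3 249.5]
0.141 [366.8 211.4] [367.1 212.2] [377.2 249.8]
0.095 [365.4 229.6] [365.7 230.6] [375.5 252.8]
```

View pics/d4.png

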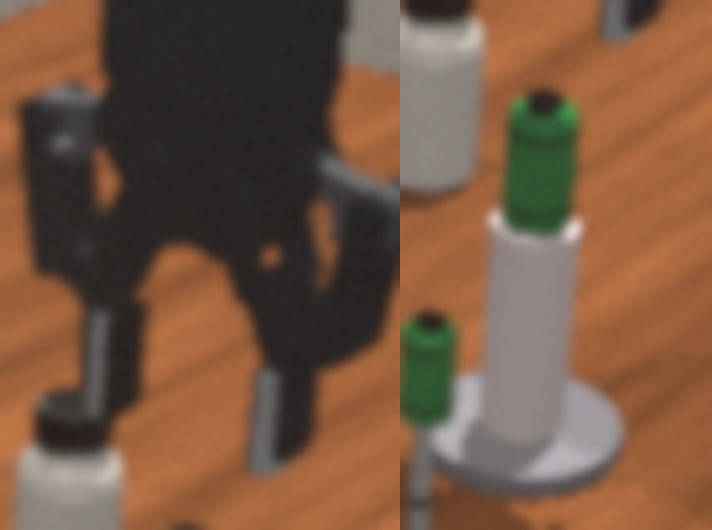

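```bash
python3 -m pendant '[0,0.02,1.5,0,0.3, 0,0,2,0,0.3, 0,0,2,0,0.3, 0,0,1.3,0,0.3, 0,0,0.6,0,0.3, 0,0,0,0,0.3, 0,0,0,0,0.3]';  python3 - <<'E'
from h import *
s=camera("scene")
st=read_state(); print(st["tcp_pos"],st["grip_width"],st["wrist_force"])
crop(s,335,180,60,80,7.5,"pics/d5.png")
E
```

```text
time_s: 21.43
tcp_pos: [0.5676, -0.1924, 0.0688]
eef_rot: [[-0.0, 1.0, 0.0], [1.0, 0.0, -0.0], [-0.0, 0.0, -1.0]]
wrist_force: [0.2, 0.2, -0.2]
grip_width: 0.0556
[ 0.56791405 -0.19269435  0.06923815] 0.05534076579994898 [-0.60902312 -0.11247196  1.07273873]
```

View pics/d5.png

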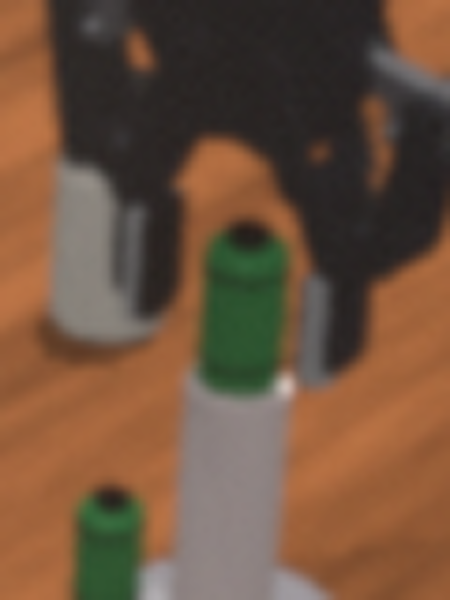

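```bash
python3 -m pendant '[0,0,0,0,0, 0,0,0,0,-0.2, 0,0,0,0,-0.35, 0,0,0,0,-0.6, 0,0,0,0,-0.8, 0,0,0,0,-0.8, 0,0,0,0,-0.8]' 45;  python3 - <<'E'
from h import *
s=camera("scene")
st=read_state(); print(st["tcp_pos"],st["grip_width"],st["wrist_force"],st["moment"])
crop(s,335,180,60,80,7.5,"pics/d6.png")
E
```

```text
time_s: 22.07
tcp_pos: [0.5677, -0.193, 0.0691]
eef_rot: [[0.001, 1.0, 0.001], [1.0, -0.001, -0.001], [-0.001, 0.001, -1.0]]
wrist_force: [-0.6, 0.3, 6.4]
grip_width: 0.025
[ 0.56766729 -0.19296797  0.06904937] 0.025084863664366186 [-1.11346837  0.32862118  6.81289466] [ 0.1260649   0.22809398 -0.01293596]
```

View pics/d6.png

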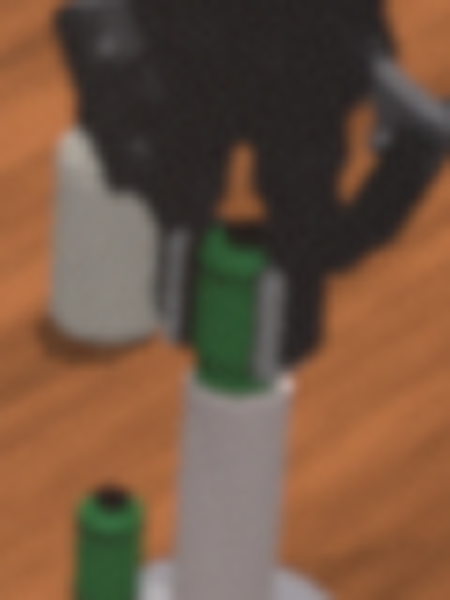

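```bash
python3 -m pendant '[0,0,-0.4,0,-0.8, 0,0,-0.8,0,-0.8, 0,0,-1,0,-0.8, 0,0,-1.2,0,-0.8, 0,0,-1.3,0,-0.8, 0,0,-1.3,0,-0.8, 0,0,-1.3,0,-0.8, 0,0,-1.3,0,-0.8, 0,0,-1.3,0,-0.8, 0,0,-1,0,-0.8, 0,0,-0.6,0,-0.8, 0,0,0,0,-0.8]';  python3 - <<'E'
from h import *
s=camera("scene");c=camera("top")
st=read_state(); print(st["tcp_pos"],st["grip_width"],st["wrist_force"],st["moment"])
crop(s,325,130,75,100,6,"pics/d7.png")
E
```

```text
time_s: 23.12
tcp_pos: [0.5679, -0.1931, 0.1849]
eef_rot: [[0.0, 1.0, 0.002], [1.0, -0.0, -0.001], [-0.001, 0.002, -1.0]]
wrist_force: [-0.1, 0.2, 0.1]
grip_width: 0.025
[ 0.56732659 -0.19279922  0.18306095] 0.024679322158375663 [-0.16692668 -0.28069481 -1.64828892] [-0.03819642 -0.01311262  0.04563159]
```

View pics/d7.png

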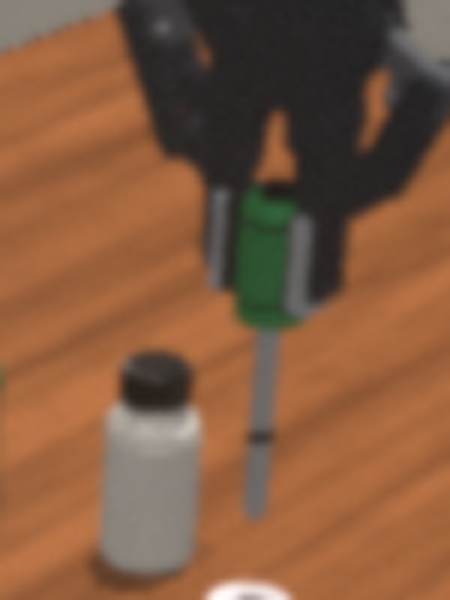

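```bash
python3 -m pendant '[0.8,-0.1,0,0,-0.8, 1.6,-0.2,0,0,-0.8, 2,-0.2,0,0,-0.8, 2.2,-0.2,0,0,-0.8, 2.2,-0.2,0,0,-0.8, 2.2,-0.2,0,0,-0.8, 2.2,-0.2,0,0,-0.8, 2.2,-0.2,0,0,-0.8, 2,-0.2,0,0,-0.8, 1.6,-0.2,0,0,-0.8, 0.9,-0.1,0,0,-0.8, 0.4,0,0,0,-0.8]'; python3 -m pendant '[0,0,0.9,0,-0.8, 0,0,1,0,-0.8, 0,0,0.9,0,-0.8, 0,0,0,0,-0.8, 0,0,0,0,-0.8, 0,0,0,0,-0.8]'; python3 - <<'E'
from h import *
s=camera("scene");c=camera("top")
st=read_state(); print(st["tcp_pos"],st["grip_width"],st["wrist_force"],st["moment"])
crop(s,280,220,70,80,7.5,"pics/e1.png"); crop(c,260,230,60,60,10,"pics/e1t.png")
E
```

```text
time_s: 24.22
tcp_pos: [0.5466, 0.0123, 0.1831]
eef_rot: [[-0.002, 1.0, -0.001], [1.0, 0.002, 0.0], [0.0, -0.001, -1.0]]
wrist_force: [-0.9, -1.1, -1.6]
grip_width: 0.0247
time_s: 24.72
tcp_pos: [0.5476, 0.0096, 0.1551]
eef_rot: [[0.001, 1.0, -0.0], [1.0, -0.001, 0.0], [0.0, -0.0, -1.0]]
wrist_force: [-0.7, 0.0, -0.3]
grip_width: 0.025
[0.54776873 0.00979998 0.15556824] 0.02488603694823477 [-0.08451857  1.2292638  -0.40567071] [-0.00536206  0.0052044   0.01441987]
```

View pics/e1.png

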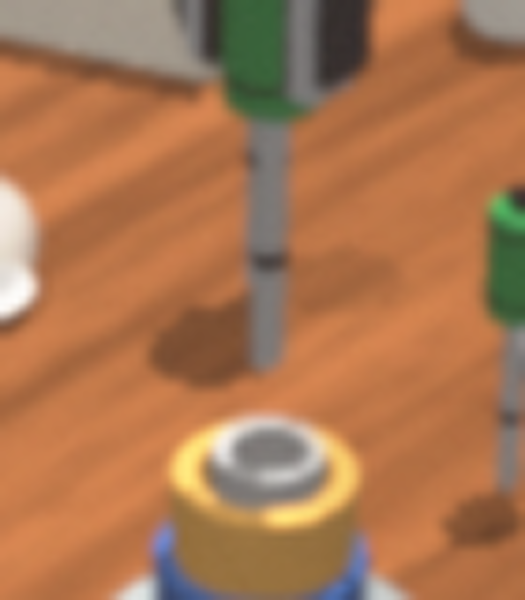

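View pics/e1t.png

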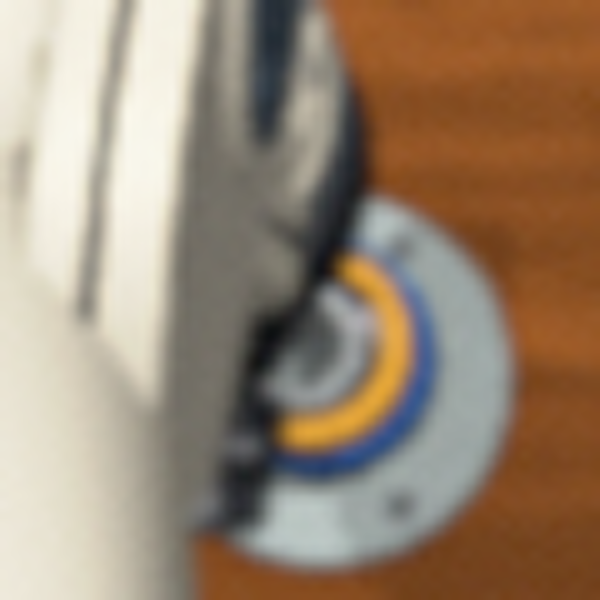

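```bash
python3 -m pendant '[0,0,0.7,0,-0.8, 0,0,0.7,0,-0.8, 0,0,0.6,0,-0.8, 0,0,0,0,-0.8, 0,0,0,0,-0.8, 0,0,0,0,-0.8]'; python3 - <<'E'
from h import *
s=camera("scene")
st=read_state(); print(st["tcp_pos"],st["wrist_force"])
crop(s,295,235,40,50,12,"pics/e2.png")
p=st["tcp_pos"]; tz=p[2]-.054
print("tip z",tz,"proj tcp axis tip",proj(s,[p[0],p[1],tz]),"mouth",proj(s,[.5439,.01106,.076]))
E
```

```text
time_s: 25.32
tcp_pos: [0.5475, 0.0102, 0.1353]
eef_rot: [[0.0, 1.0, -0.0], [1.0, -0.0, 0.0], [0.0, -0.0, -1.0]]
wrist_force: [0.3, -0.8, -0.4]
grip_width: 0.0251
[0.54763547 0.01018381 0.13544829] [-0.12928346  0.97273906 -1.32067826]
tip z 0.08144828748154093 proj tcp axis tip [314.32646069 276.42530494] mouth [315.45167379 279.60104179]
```

View pics/e2.png

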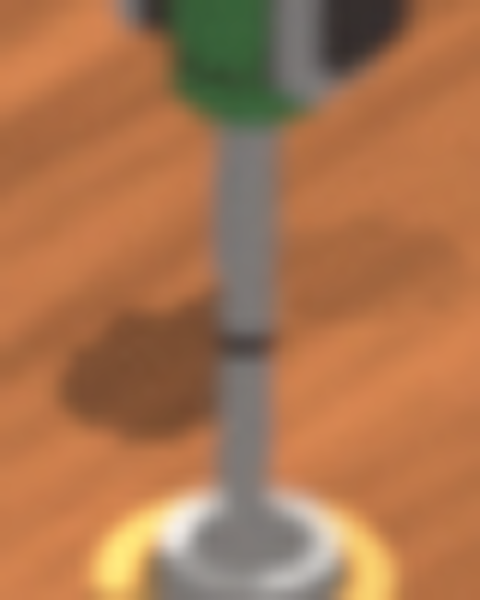

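```bash
python3 - <<'E'
from h import *
s=camera("scene")
o,_=ray(s,(315,270))
for nm,ax in(("mouth axis",np.array([.5439,.01106])),("+3mm away",None)):
    if ax is None:
        d0=(np.array([.5439,.01106])-o[:2]);d0/=np.linalg.norm(d0); ax=np.array([.5439,.01106])+.003*d0
    d=o[:2]-ax; d/=np.linalg.norm(d); print(nm,"toward cam",d)
    for z,r in((.1155,.0045),(.1615,.013),(.076,-.011),(.076,.011),(.076,.015)): print(z,r,np.round(proj(s,[*(ax+d*r),z]),2))
E
python3 - <<'E'
import sys; sys.path.insert(0,'.')
from h import *
s=camera("scene"); g=cv2.cvtColor(s["pixels"],cv2.COLOR_RGB2GRAY)
print("col 315:",[(v,int(g[v,315]),s["pixels"][v,315].tolist()) for v in range(240,285)])
E
```

```text
mouth axis toward cam [-0.62715529  0.77889425]
0.1155 0.0045 [315.8  264.02]
0.1615 0.013 [316.2  245.84]
0.076 -0.011 [315.52 276.47]
0.076 0.011 [315.38 282.79]
0.076 0.015 [315.35 283.97]
+3mm away toward cam [-0.62715529  0.77889425]
0.1155 0.0045 [315.82 263.18]
0.1615 0.013 [316.22 245.02]
0.076 -0.011 [315.54 275.62]
0.076 0.011 [315.4  281.92]
0.076 0.015 [315.37 283.08]
col 315: [(240, 75, [55, 89, 54]), (241, 68, [54, 79, 50]), (242, 75, [57, 88, 54]), (243, 81, [58, 97, 57]), (244, 90, [69, 104, 70]), (245, 104, [95, 111, 93]), (246, 118, [118, 118, 114]), (247, 121, [124, 120, 118]), (248, 121, [124, 120, 119]), (249, 122, [124, 121, 119]), (250, 122, [124, 121, 119]), (251, 122, [125, 121, 119]), (252, 121, [124, 120, 118]), (253, 122, [124, 121, 119]), (254, 122, [125, 121, 119]), (255, 120, [123, 119, 118]), (256, 122, [124, 121, 119]), (257, 120, [123, 119, 117]), (258, 120, [124, 119, 118]), (259, 120, [124, 119, 117]), (260, 122, [125, 121, 119]), (261, 118, [121, 117, 114]), (262, 102, [105, 101, 98]), (263, 69, [74, 67, 64]), (264, 81, [86, 79, 77]), (265, 112, [116, 111, 109]), (266, 122, [125, 121, 119]), (267, 120, [124, 119, 118]), (268, 121, [125, 120, 118]), (269, 121, [125, 120, 117]), (270, 121, [124, 120, 117]), (271, 122, [126, 121, 118]), (272, 122, [126, 121, 117]), (273, 122, [127, 120, 118]), (274, 122, [126, 121, 117]), (275, 123, [127, 122, 119]), (276, 124, [127, 123, 121]), (277, 123, [126, 122, 120]), (278, 122, [125, 121, 120]), (279, 123, [126, 122, 120]), (280, 123, [126, 122, 119]), (281, 125, [128, 124, 122]), (282, 135, [137, 134, 131]), (283, 146, [148, 145, 142]), (284, 137, [140, 136, 135])]
```

```bash
python3 -m pendant '[-0.02,-0.07,0,0,-0.8, 0,0,0.4,0,-0.8, 0,0,0.6,0,-0.8, 0,0,0.6,0,-0.8, 0,0,0.5,0,-0.8, 0,0,0.4,0,-0.8, 0,0,0,0,-0.8, 0,0,0,0,-0.8, 0,0,0,0,-0.8]'; python3 - <<'E'
from h import *
s=camera("scene"); c=camera("top")
st=read_state(); print(st["tcp_pos"],st["wrist_force"],st["moment"])
crop(s,295,250,40,45,13,"pics/e3.png"); crop(c,275,250,30,30,16,"pics/e3t.png")
for v in (266,268,270,272): print(v,[int(x) for x in s["pixels"][v,306:326].mean(1)])
E
```

```text
time_s: 26.22
tcp_pos: [0.5469, 0.01, 0.1104]
eef_rot: [[0.0, 1.0, 0.0], [1.0, -0.0, -0.0], [-0.0, 0.0, -1.0]]
wrist_force: [-0.1, 0.5, 0.4]
grip_width: 0.0249
[0.54699041 0.00991812 0.1105514 ] [ 0.22815685 -0.2335218  -0.77152383] [-0.00507937  0.02924217 -0.02391996]
266 [84, 86, 86, 87, 86, 85, 88, 101, 114, 119, 121, 125, 131, 137, 138, 136, 135, 134, 133, 134]
268 [88, 87, 85, 82, 80, 80, 87, 101, 115, 121, 121, 125, 131, 134, 134, 134, 137, 139, 142, 142]
270 [87, 86, 83, 86, 92, 102, 111, 118, 120, 121, 121, 123, 129, 134, 137, 141, 143, 141, 140, 138]
272 [121, 122, 123, 125, 128, 128, 124, 118, 115, 118, 116, 117, 128, 138, 140, 139, 136, 134, 132, 130]
```

View pics/e3.png

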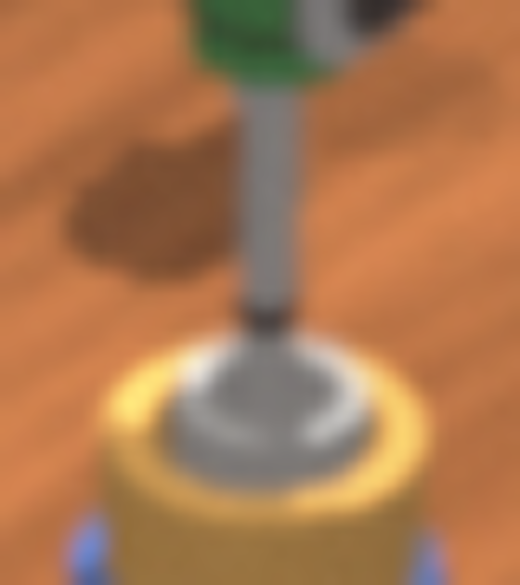

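View pics/e3t.png

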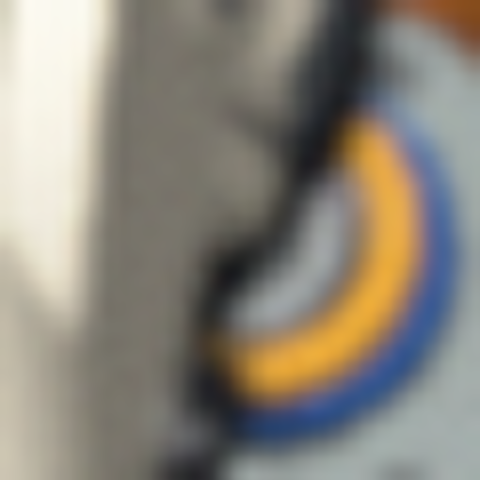

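```bash
python3 -m pendant '[0,0,0.4,0,-0.8, 0,0,0.4,0,-0.8, 0,0,0.4,0,-0.8, 0,0,0.25,0,-0.8, 0,0,0,0,-0.8, 0,0,0,0,-0.8, 0,0,0,0,-0.8, 0,0,0,0,-0.8, 0,0,0,0,-0.8]'; python3 - <<'E'
from h import *
s=camera("scene"); c=camera("top")
st=read_state(); print(st["tcp_pos"],st["wrist_force"],st["moment"])
crop(s,298,258,36,36,16,"pics/e4.png")
g=s["pixels"].mean(2).astype(int)
for u in(313,314,315,316,317,318): print(u,g[260:287,u].tolist())
p=st["tcp_pos"];print("tip z est",p[2]-.054)
E
```

```text
time_s: 27.07
tcp_pos: [0.5469, 0.01, 0.096]
eef_rot: [[0.001, 1.0, 0.0], [1.0, -0.001, -0.0], [-0.0, 0.0, -1.0]]
wrist_force: [-0.4, -1.0, 0.2]
grip_width: 0.0251
[0.54687829 0.00998014 0.095931  ] [-7.89407221e-05  6.68773147e-01 -7.54298118e-01] [ 0.02445787  0.02593688 -0.009341  ]
313 [67, 71, 79, 94, 101, 102, 100, 99, 101, 107, 118, 124, 124, 124, 127, 137, 147, 138, 115, 90, 84, 100, 126, 138, 127, 119, 121]
314 [67, 72, 82, 100, 113, 115, 114, 115, 115, 117, 119, 121, 121, 121, 122, 123, 126, 122, 114, 94, 69, 85, 116, 128, 123, 119, 120]
315 [65, 71, 82, 101, 115, 120, 120, 119, 120, 120, 119, 120, 120, 120, 119, 120, 120, 120, 116, 100, 68, 80, 114, 125, 123, 119, 119]
316 [67, 70, 82, 101, 116, 121, 122, 120, 122, 121, 120, 121, 121, 122, 121, 123, 124, 121, 115, 95, 72, 86, 115, 125, 122, 118, 119]
317 [77, 74, 82, 102, 116, 121, 125, 126, 126, 125, 124, 126, 127, 129, 128, 134, 139, 133, 114, 94, 87, 101, 119, 125, 122, 119, 119]
318 [96, 84, 88, 107, 120, 126, 132, 133, 131, 130, 129, 133, 137, 138, 137, 147, 163, 158, 128, 107, 107, 117, 129, 129, 123, 119, 119]
tip z est 0.041931003300781276
```

View pics/e4.png

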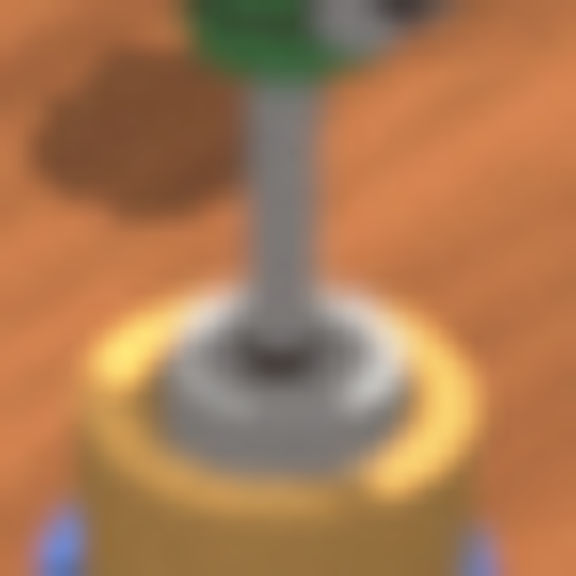

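```bash
python3 - <<'E'
from h import *
s=camera("scene")
for fn,k,x0,y0,ya,yb,cx in(("e2",12,295,235,140,450,246),("d7",6,325,130,340,500,260),("e1",7.5,280,220,130,350,268)):
    im=cv2.imread(f"pics/{fn}.png"); hsv=cv2.cvtColor(im,cv2.COLOR_BGR2HSV)
    V=[];U=[]
    for y in range(ya,yb,4):
        r=hsv[y,int(cx-8*k*.6):int(cx+8*k*.6),1].astype(float); lo=r.min(); hi=np.percentile(r,85); w=np.clip((hi-r)/(hi-lo)-.3,0,1)
        U.append((np.arange(len(r))*w).sum()/w.sum()+int(cx-8*k*.6)); V.append(y)
    f=np.polyfit(V,U,1); print(fn,"slope du/dv",round(f[0],4),"resid px",round(np.std(np.polyval(f,V)-U)/k,3))
for p in((.5475,.0102,.1),(.5673,-.1928,.15)):
    a=proj(s,p);b=proj(s,[p[0],p[1],p[2]+.05]);print("vertical du/dv",(b-a)[0]/(b-a)[1])
    b=proj(s,[p[0],p[1]+.00175*.5,p[2]+.05]);print("1deg tilt in y",(b-a)[0]/(b-a)[1])
E
```

```text
e2 slope du/dv -0.0085 resid px 0.083
d7 slope du/dv -0.0783 resid px 0.045
e1 slope du/dv -0.014 resid px 0.105
vertical du/dv -0.020861622523614225
1deg tilt in y -0.007584119352360205
vertical du/dv -0.07441869455911607
1deg tilt in y -0.06364820827649127
```

```bash
python3 - <<'E'
from h import *
s=camera("scene")
st=read_state(); print(st["time_s"],st["tcp_pos"],st["grip_width"],np.abs(st["joint_vel"]).max())
cv2.imwrite("pics/final.png",s["pixels"][:,:,::-1])
E
```

```text
27.2667 [0.54684049 0.00997492 0.09587599] 0.024825284078503186 0.07850743353856171
```

View pics/final.png

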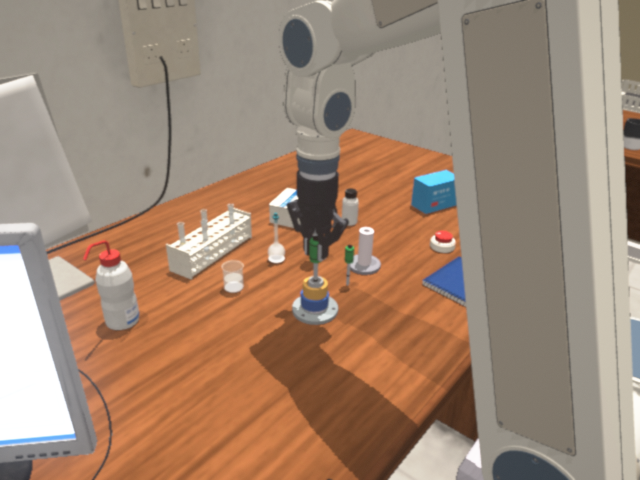

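The final picture shows both rings stacked at (315,295) and the probe upright in the bore at (316,275). The beaker (233,275), flask (276,250), bottle (351,208) and timer (443,242) have not moved. I'm handing in.

```bash
python3 -c "
from plant import close_job; print(close_job())"
```

```text
the job is handed in; nothing more can be done
None
```

I seated the blue ring on the shoulder and let go, then seated the brass ring on top of it and let go. I then took the probe from the parking stand and lowered its rod into the tube. The job was handed in at about 27.3 s with the probe still held there.

**Last checks**
- **Rings:** I felt each ring touch down within 0.2 mm of its expected height (about 19 N for blue, 8 N for brass). After release, the pictures show both sitting flat.
- **Probe depth:** the estimated tip height is 41.9 mm against a target of 42 mm. The band in the image is within about 0.3 px (0.7 mm) of the mouth's level.
- **Probe centring and motion:** the rod is centred to about 1 mm. No contact force showed on the way in, and the arm was still.
- **Bystanders:** the beaker, flask, bottle and timer look unmoved in the final picture.

**Disagreements**
- **Fingertip height:** the real fingertips sit about 35 mm higher than the TCP reading and tool description imply. My first close passed above the blue ring without touching it, so after that I set heights from the pictures and from contact.
- **Cameras:** the two cameras differ by 2–4 mm in x at the rings and guide stand, and by about 6 mm in both x and y at the probe. I used their average, or relative offsets.
- **Tilt:** three pictures gave rod tilts between about −0.3° and 1°, so upright is confirmed only to about 1°. The top camera could not see the rod because the arm blocked it.

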